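# Fetch the load weight from behind the containers

### The arm

A 6-joint arm with a two-finger parallel gripper is mounted at the origin on the work surface. World frame = base frame: x ahead of the robot, y to its left, z up, the work surface at z = 0. Lengths are in m, angles in rad, forces in N, time in s.
With the tool pointing down it reaches from about 0.4 to 0.825 m from the base axis. Payload 7 kg.
Tool frame: the origin (TCP) lies on the front face of the gripper's body, between the roots of the fingers; the fingertips stand 66 mm ahead of it and the grasp point (between the pads) lies 47 mm ahead of it; z points along the fingers, y is the line along which they close (so a half turn about z gives the same grasp; the last joint's range is limited). The gripper opens to 88 mm and grips with 3 to 60 N. Pads are 19 mm wide; open, the fingers measure 130 mm over their backs; the gripper's body (78 mm by 193 mm) begins 47 mm behind the grasp point.
Start: joints at [1.504, 0.359, 0.012, 0, -1.224, -0.288], TCP at [0.235, 0.633, 0.292] pointing down, gripper open.
Joint ranges: [-3.07, 3.07], [-1.43, 2.12], [-1.02, 1.25], [-3.03, 1.67], [-3.05, -0], [-3.03, 3.03]. Speed limits (rad/s): [2.39, 2.39, 3.01, 3.14, 3.14, 3.14].

### API

Orientations are given as [roll, pitch, yaw] about the fixed x, y, z axes, in that order (R = Rz(yaw) Ry(pitch) Rx(roll)).
In Python, from station import arm gives the robot as it stands. The module is installed in compiled form; this text tells all that it offers.
- The arm moves only by the tool move_arm, never from a script. Its argument "increments" is a list of rows, each an object of numbers: "jaw": the gripper command: -1 is shut, 1 is fully open, values between are in proportion; "dx", "dy", "dz": the shift along the tool's x, y, z in m; "twist": the turn about the tool's z in rad. A call has 1 to 12 rows; each row shifts and turns the commanded pose from where the row before left it, along the tool's axes as they then stand; what a row does not reach is not made up. A row lasts 1/12 s, in which the tool goes at most 41.7 mm and 7.16 degrees, less where a joint would pass 70% of its speed; a pose out of reach is approached as far as the arm can. A call is refused whole if a number of a shift passes 0.0417 or a number of a turn 0.125, either way. A call with a gripper value outside its range is refused whole. The fingers move at their own pace and stop on an object; "force" is the grip in N (left out, the last holds). Time passes only in rows, so rows that do not move let the fingers close. It gives the time, the measured TCP pose, the force, the opening and the grip force at its end, in the units of the state.
- arm.get_state(): the state, without advancing time (a new reading comes with each control period).
- arm.grab_frame(name): name is "scene" or "top" or "wrist"; returns the picture (480x640x3 uint8, blue, green, red); there is no depth.
- arm.camera_info(name): a dict with "K" (3x3 intrinsics, pixels), "extrinsics" (4x4, takes a point from camera to world coordinates). Camera axes: x right, y down, z forward; pixel columns grow to the right and rows downward; lengths in m; the calibration is good to about 2 mm. A picture is of the moment at which its call begins: read the wrist's pose just before it. camera_info takes no time and is no camera call; for the wrist camera it gives the pose at the moment of the call.
- arm.job_done(): hands the job in; it is judged then, once.
Trained networks look in the newest picture that a camera, given by its name, has taken for a name from the list of things; names that differ only in an ending like _2 or _b are one class to them, and where a whole thing is asked for, a point or a joint stands for the part that bears it (a point fixed in the world has none). Each returns a list of dicts, best first, with "score" (0 to 1); they miss things now and then, are a little off and sometimes report something else, mostly with a low value. They report only what shows in the picture. A call takes as long as a camera call. They do not tell look-alikes from the thing itself.
- arm.find_in(camera, name): "position" ([x, y, z] in m, in world coordinates, good to about 4 mm: the middle of the surface that is visible of it).
- arm.silhouettes(camera, name): "pixels" (480x640 bool, what is visible of it).
- arm.pinpoint(camera, name): "position" ([x, y, z] in m, in world coordinates, good to about 4 mm: a listed point, or the origin of a listed thing).
The state is a dict: "t": time; "q": joint angles; "qd": joint speeds; "joint_efforts": joint torques, N m; "eef_pos": TCP position; "ee_rot": TCP orientation; "force": force on the tool from outside, world axes, zero at the start; "moment": the same for the moment, N m; "width": finger opening in m; "gripper_force": force on a finger pad.
Only numpy, scipy, OpenCV 4.12 (cv2) and the standard library are available. Lean on these libraries where they do the work, as an engineer would, in place of code of your own. Each camera call takes 0.05 s, during which the arm holds its last target. There are 200 camera calls.

### The job

Load the tester with the big steel weight that stands at the back of the white storage board, boxed in by three tall containers. First move all three containers off the board into the green side tray, standing upright, without disturbing the weight; then set the big weight into the round dish of the loading stand; then put each container back upright in the middle of the mat it came from, the one of its own shape. Do not move the small weight and do not tip anything over.

Things in the scene. Friction and masses are not known exactly. Their poses are not given: they have to be found in the camera images.
- canister: Round steel canister standing upright, 46 mm in diameter, 103 mm high, with a dark lid 49 mm wide above that up to 115 mm and a flat lid grip up to 121 mm. Origin: centre of the underside; z up. It starts standing on the round mat. About 0.3 kg.
- square_bottle: Plain white plastic bottle standing upright, 42 x 42 mm in plan (x by y), body 102 mm high, then a grey round cap 28 mm wide up to 120 mm. Origin: centre of the underside; z up. It starts standing on the square mat, its sides roughly parallel to the mat's. About 0.2 kg.
- oblong_bottle: Plain white plastic bottle standing upright, 34 x 56 mm in plan (x by y), body 102 mm high, then a grey round cap 28 mm wide up to 120 mm. Origin: centre of the underside; z up. It starts standing on the oblong mat, its sides roughly parallel to the mat's. About 0.2 kg.
- big_weight: The larger of two steel weights: a cylinder 50 mm in diameter and 36 mm high, 52 mm high with its 16 mm knob; about 0.6 kg. Origin: centre of the underside. Starts on the storage board (8 mm above the bench), about 62 mm from the axis of a container on either side and one in front; the back rail (63 mm above the bench) is 58 mm behind its axis.
- small_weight: The smaller weight, same form, 32 mm in diameter, 40 mm high in all, standing on the bench in the open. Not needed; leave it where it is. Origin: centre of the underside.
- load_stand: Loading stand: white block 125 x 115 mm on rubber feet, fixed. On its top is a round aluminium dish, inner diameter 70 mm, in the middle: dish floor 44 mm and rim 49 mm above the bench. Origin: on the bench under the centre of the dish; z up.
- side_tray: Green open tray, fixed, 290 mm long (its x) by 120 mm wide (its y), walls 4 mm thick and 22 mm high, inner floor about 4 mm above the bench. Empty at the start. Room for the three containers in a row along its x, about 80 mm apart. Origin: on the bench under its centre.
- round_mat: Round, 66 mm in diameter, 3 mm thick black mat, fixed on a white storage board (board 200 x 280 mm, top 8 mm above the bench). Origin: centre of the underside, 8 mm above the bench; its top is 3 mm higher. The canister starts on it and belongs on it. All mats have the same yaw; their x points to the grey back rail of the board.
- square_mat: Square, 60 x 60 mm, 3 mm thick black mat, fixed on a white storage board (board 200 x 280 mm, top 8 mm above the bench). Origin: centre of the underside, 8 mm above the bench; its top is 3 mm higher. The square bottle starts on it and belongs on it. All mats have the same yaw; their x points to the grey back rail of the board.
- oblong_mat: Oblong, 50 x 72 mm (x by y), 3 mm thick black mat, fixed on a white storage board (board 200 x 280 mm, top 8 mm above the bench). Origin: centre of the underside, 8 mm above the bench; its top is 3 mm higher. The oblong bottle starts on it and belongs on it. All mats have the same yaw; their x points to the grey back rail of the board.
There are look-alikes about, which are no part of the job. What is shaped like the square_bottle but orange is not meant.

How it is judged:
By the outcome, as a careful person would: the job done as asked, in the order asked, and still so for the second after the job is handed in, with the robot touching nothing.
It also fails if it takes over 136 s, if anything falls off the work surface, if the arm or the gripper's body presses on something with over 40 N, if the wrist force passes 120 N, or if a joint passes its speed limit or range.

## Working session

There is one attempt and no reset: what is moved stays moved. The work goes in short steps, Python scripts to look and compute and a tool call to move; the robot and the scene stay as the last step left them, time stands still between calls to the robot, and variables do not carry over. Pictures are saved under pics/ and viewed, at most 14 in all, crops included, and the job is handed in when it is done.

Besides the shell and the picture viewer there is one more tool, called after ">>>" as name(argument=value, ...), one argument or row to a line, values as JSON. move_arm: Moves the arm, as the interface text tells. Its arguments: {"type":"object","properties":{"increments":{"type":"array"},"force":{"type":"number"}},"required":["increments"]}

```bash
mkdir -p pics
python3 - <<'E'
from station import arm
import cv2,numpy as np
s=arm.get_state();print(s['t'],s['eef_pos'],s['ee_rot'],s['width'])
a=arm.grab_frame("scene");b=arm.grab_frame("top")
cv2.imwrite("pics/scene.png",a);cv2.imwrite("pics/top.png",b)
for n in ["canister","square_bottle","oblong_bottle","big_weight","small_weight","load_stand","side_tray","round_mat","square_mat","oblong_mat"]:
  for c in ["top","scene"]:
    r=arm.pinpoint(c,n);print(n,c,[(np.round(d['position'],3).tolist(),round(d['score'],2)) for d in r[:3]])
E
```

```text
0.0 [0.23437099 0.63259511 0.29121345] [ 3.13991056e+00 -1.47194367e-04 -3.54886045e-01] 0.08780196958873986
canister top [([0.497, 0.265, 0.011], 0.96), ([0.55, 0.339, 0.013], 0.49)]
canister scene [([0.497, 0.267, 0.008], 0.7)]
square_bottle top [([0.348, 0.261, -0.002], 0.7), ([0.699, 0.456, 0.0], 0.69), ([0.548, 0.341, 0.014], 0.67)]
square_bottle scene [([0.374, 0.483, 0.002], 0.89), ([0.346, 0.26, -0.001], 0.76), ([0.696, 0.458, -0.002], 0.72)]
oblong_bottle top [([0.563, 0.212, 0.01], 0.76)]
oblong_bottle scene [([0.56, 0.21, 0.009], 0.7)]
big_weight top [([0.561, 0.273, 0.008], 0.79)]
big_weight scene [([0.554, 0.276, 0.008], 0.92)]
small_weight top [([0.482, 0.012, -0.002], 0.52)]
small_weight scene [([0.474, 0.009, -0.002], 0.54)]
load_stand top [([0.621, -0.001, 0.001], 0.88)]
load_stand scene [([0.624, -0.0, 0.006], 0.59)]
side_tray top [([0.51, -0.257, 0.001], 0.77), ([0.622, -0.0, 0.0], 0.27)]
side_tray scene [([0.513, -0.256, -0.004], 0.96)]
round_mat top [([0.495, 0.266, 0.006], 0.59)]
round_mat scene [([0.493, 0.262, 0.008], 0.58)]
square_mat top [([0.55, 0.338, 0.005], 0.54)]
square_mat scene [([0.549, 0.337, 0.009], 0.92)]
oblong_mat top [([0.562, 0.209, 0.004], 0.58), ([0.496, 0.264, 0.01], 0.21)]
oblong_mat scene [([0.56, 0.208, 0.011], 0.47)]
```

View pics/scene.png

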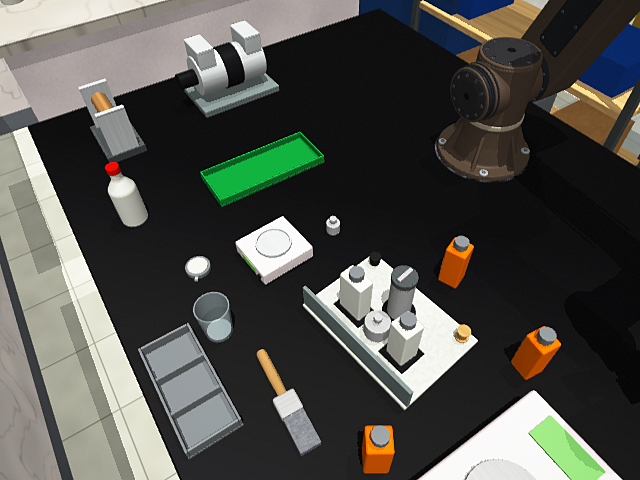

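View pics/top.png

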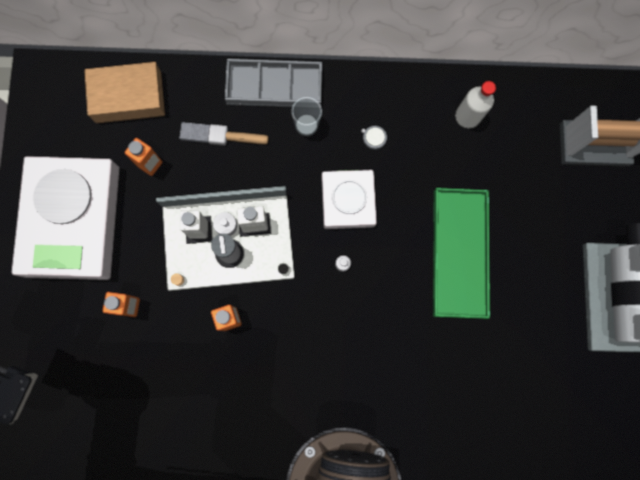

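The scene view shows the board at right centre: oblong bottle (355,292), canister (402,290), square bottle (405,338), with the weight at (377,325). The stand is at (273,245) and the tray at (262,167). The top view agrees, with +x up and +y left. The detector's orange hits are the decoys. Next I'll move the wrist camera over the board.

>>> move_arm(
  increments=[
    {"jaw": 1,"twist": -0.11,"dx": 0.018,"dy": 0.03,"dz": -0.01},
    {"jaw": 1,"twist": -0.11,"dx": 0.018,"dy": 0.03,"dz": -0.01},
    {"jaw": 1,"twist": -0.11,"dx": 0.018,"dy": 0.03,"dz": -0.01},
    {"jaw": 1,"twist": -0.11,"dx": 0.018,"dy": 0.03,"dz": -0.01},
    {"jaw": 1,"dx": 0.02,"dy": 0.035},
    {"jaw": 1,"dx": 0.02,"dy": 0.035},
    {"jaw": 1,"dx": 0.02,"dy": 0.035},
    {"jaw": 1,"dx": 0.02,"dy": 0.035},
    {"jaw": 1,"dx": 0.02,"dy": 0.035},
    {"jaw": 1,"dx": 0.02,"dy": 0.035},
    {"jaw": 1,"dx": 0.02,"dy": 0.03},
    {"jaw": 1},
  ],
)

```text
$.increments[4]: bad value
```

```bash
cat > h.py <<'E'
from station import arm
import cv2,numpy as np
def pose():
    s=arm.get_state();p=np.array(s['eef_pos']);y=s['ee_rot'][2]
    print("t",round(s['t'],2),"p",p.round(4),"rpy",np.round(s['ee_rot'],3),"w",round(s['width'],4),"gf",round(s['gripper_force'],1),"f",np.round(s['force'],1));return p,y
def delta(T,p,yaw):
    "tool-frame shift from p to T at given yaw (tool down)"
    d=np.array(T)-p;c,s=np.cos(yaw),np.sin(yaw)
    return np.round([c*d[0]+s*d[1], s*d[0]-c*d[1], -d[2]],4)
def pix2w(cam,uv,z):
    i=arm.camera_info(cam);E=np.array(i['extrinsics']);K=np.array(i['K'])
    r=E[:3,:3]@np.linalg.inv(K)@np.array([uv[0],uv[1],1.]);o=E[:3,3];return o+r*(z-o[2])/r[2]
def w2pix(cam,P):
    i=arm.camera_info(cam);E=np.linalg.inv(np.array(i['extrinsics']));c=np.array(i['K'])@(E[:3,:3]@np.array(P)+E[:3,3]);return c[:2]/c[2]
E
python3 - <<'E'
from h import *
pose();E=np.array(arm.camera_info("wrist")['extrinsics']);print(E.round(3))
a=arm.grab_frame("wrist");cv2.imwrite("pics/w1.png",a)
for n in ["canister","square_bottle","oblong_bottle","big_weight","round_mat","square_mat","oblong_mat"]:
    r=arm.pinpoint("wrist",n);print(n,[(np.round(d['position'],4).tolist(),round(d['score'],2)) for d in r[:2]])
E
```

```text
t 1.1 p [0.2345 0.6329 0.2922] rpy [ 3.142  0.    -0.355] w 0.0878 gf 0.0 f [-0.2  0.5  0.8]
[[-0.348 -0.901 -0.258  0.305]
 [-0.938  0.334  0.096  0.607]
 [ 0.     0.276 -0.961  0.385]
 [ 0.     0.     0.     1.   ]]
canister []
square_bottle []
oblong_bottle []
big_weight []
round_mat []
square_mat []
oblong_mat []
```

View pics/w1.png

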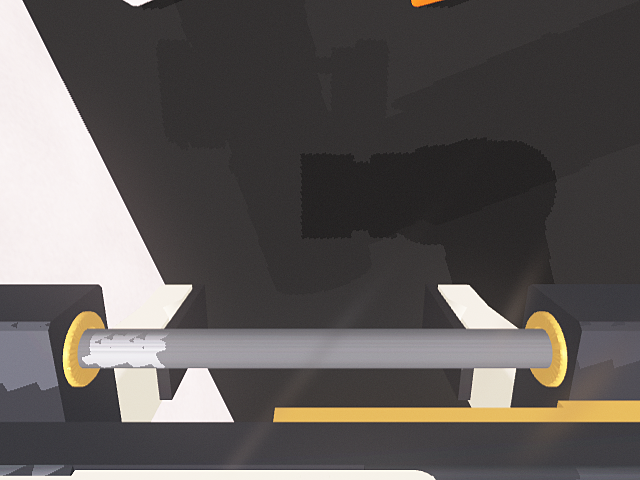

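The wrist view shows only bench and fingers, because the move was refused: every row needs all its keys. I'll resend it with all keys, ending higher.

>>> move_arm(
  increments=[
    {"jaw": 1,"dx": 0.018,"dy": 0.03,"dz": -0.02,"twist": -0.11},
    {"jaw": 1,"dx": 0.018,"dy": 0.03,"dz": -0.02,"twist": -0.11},
    {"jaw": 1,"dx": 0.018,"dy": 0.03,"dz": -0.02,"twist": -0.11},
    {"jaw": 1,"dx": 0.018,"dy": 0.03,"dz": -0.02,"twist": -0.11},
    {"jaw": 1,"dx": 0.015,"dy": 0.035,"dz": 0,"twist": 0},
    {"jaw": 1,"dx": 0.015,"dy": 0.035,"dz": 0,"twist": 0},
    {"jaw": 1,"dx": 0.015,"dy": 0.035,"dz": 0,"twist": 0},
    {"jaw": 1,"dx": 0.015,"dy": 0.035,"dz": 0,"twist": 0},
    {"jaw": 1,"dx": 0.015,"dy": 0.035,"dz": 0,"twist": 0},
    {"jaw": 1,"dx": 0.015,"dy": 0.035,"dz": 0,"twist": 0},
    {"jaw": 1,"dx": 0.015,"dy": 0.035,"dz": 0,"twist": 0},
    {"jaw": 1,"dx": 0,"dy": 0,"dz": 0,"twist": 0},
  ],
)

```text
t: 2.5
eef_pos: [0.4092, 0.2627, 0.3728]
ee_rot: [3.141, -0.001, 0.082]
force: [-0.8, -0.5, 0.1]
width: 0.0878
gripper_force: 0.0
```

Run:
```python
from h import *
pose();print(np.round(arm.get_state()['q'],2))
a=arm.grab_frame("wrist");cv2.imwrite("pics/w2.png",a)
for n in ["canister","square_bottle","oblong_bottle","big_weight","round_mat","square_mat","oblong_mat"]:
    r=arm.pinpoint("wrist",n);print(n,[(np.round(d['position'],4).tolist(),round(d['score'],2)) for d in r[:2]])
```

```text
t 2.5 p [0.4092 0.2627 0.3728] rpy [ 3.141e+00 -1.000e-03  8.200e-02] w 0.0878 gf 0.0 f [-0.8 -0.5  0.1]
[ 0.98 -0.   -0.26  0.   -1.32  0.68]
canister [([0.4974, 0.2664, 0.0116], 0.81)]
square_bottle [([0.3755, 0.4786, -0.0022], 0.93), ([0.5511, 0.3411, 0.0106], 0.74)]
oblong_bottle [([0.5628, 0.2113, 0.0096], 0.91)]
big_weight [([0.5564, 0.2764, 0.0076], 0.93)]
round_mat []
square_mat []
oblong_mat []
```

View pics/w2.png

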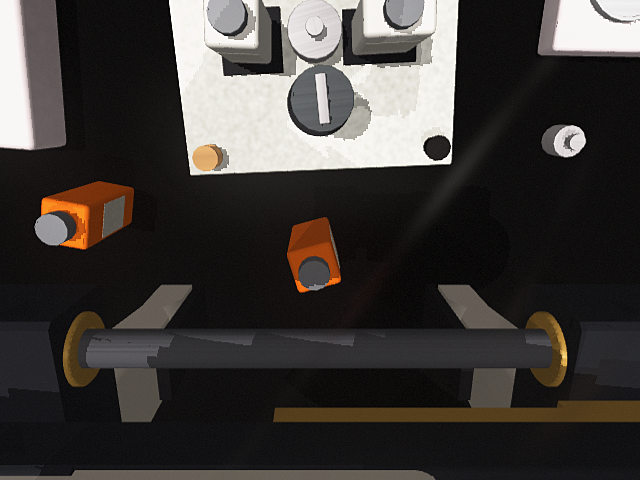

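The wrist view shows the canister lid at (321,101), the weight at (315,28) and the bottle caps at (227,12) and (404,8). The board's front edge runs from (191,174) to (452,163). Moving forward will bring everything into view.

>>> move_arm(
  increments=[
    {"jaw": 1,"dx": 0.04,"dy": 0,"dz": 0,"twist": 0},
    {"jaw": 1,"dx": 0.04,"dy": 0,"dz": 0,"twist": 0},
    {"jaw": 1,"dx": 0.01,"dy": 0.01,"dz": 0,"twist": 0},
    {"jaw": 1,"dx": 0,"dy": 0,"dz": 0,"twist": 0},
  ],
)

```text
t: 3.23
eef_pos: [0.5001, 0.2653, 0.3704]
ee_rot: [3.139, 0.002, 0.085]
force: [-0.0, -0.3, -0.3]
width: 0.088
gripper_force: 0.0
```

Run:
```python
from h import *
for n,u in dict(fl=(191,174),fr=(452,163)).items(): pass
pose()
a=arm.grab_frame("wrist");cv2.imwrite("pics/w3.png",a)
g=cv2.medianBlur(cv2.cvtColor(a,cv2.COLOR_BGR2GRAY),5)
for n in ["canister","square_bottle","oblong_bottle","big_weight","round_mat","square_mat","oblong_mat"]:
    r=arm.pinpoint("wrist",n);print(n,[(np.round(d['position'],4).tolist(),round(d['score'],2)) for d in r[:2]])
    s=arm.silhouettes("wrist",n)
    if s:
        q=s[0]['pixels'].astype(np.uint8);print(cv2.boundingRect(q),round(s[0]['score'],2));np.save(f"m_{n}.npy",q)
for n,p,z in [("can",(.497,.266),.126),("sq",(.550,.339),.131),("ob",(.562,.211),.131),("wt",(.557,.275),.044)]:
    print(n,w2pix("wrist",[*p,z]).round(1))
```

```text
t 3.23 p [0.5001 0.2653 0.3704] rpy [3.139e+00 2.000e-03 8.500e-02] w 0.088 gf 0.0 f [-0.  -0.3 -0.3]
canister [([0.4951, 0.2672, 0.0143], 0.82)]
square_bottle [([0.348, 0.2584, -0.0013], 0.98), ([0.5492, 0.3397, 0.0117], 0.96)]
(69, 259, 68, 64) 0.83
oblong_bottle [([0.5598, 0.2097, 0.0079], 0.98)]
(344, 112, 78, 46) 0.95
big_weight [([0.5576, 0.2777, 0.0035], 0.66)]
(283, 105, 53, 54) 0.85
round_mat [([0.5489, 0.3425, 0.0147], 0.44)]
(283, 160, 62, 43) 0.71
square_mat []
(217, 104, 63, 60) 0.88
oblong_mat []
(335, 104, 71, 53) 0.95
can [313.4 211.4]
sq [223.9 137.2]
ob [392.5 135.7]
wt [309.5 130.9]
```

View pics/w3.png

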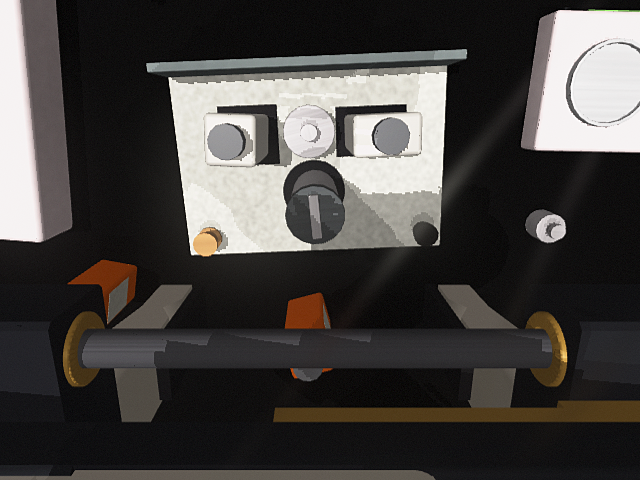

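The wrist view shows everything: square cap (226,141), oblong cap (391,136), canister lid (315,214), knob (309,132), and board front corners at (191,255) and (440,244).

Run:
```python
from h import *
a=cv2.imread("pics/w3.png");g=cv2.GaussianBlur(cv2.cvtColor(a,cv2.COLOR_BGR2GRAY),(3,3),0)
def circ(box,r0,r1):
    x,y,w,h=box;c=cv2.HoughCircles(cv2.resize(g[y:y+h,x:x+w],None,fx=4,fy=4,interpolation=cv2.INTER_CUBIC),cv2.HOUGH_GRADIENT,1,400,param1=120,param2=15,minRadius=4*r0,maxRadius=4*r1)
    c=c[0,0]/4;return np.array([c[0]+x,c[1]+y]),c[2]
for n,b,r,z in [("sqcap",(200,115,55,55),(16,22),.131),("obcap",(364,110,55,55),(16,22),.131),("can",(275,172,80,80),(26,33),.126),("wt",(275,95,70,70),(22,29),.044),("knob",(292,115,34,34),(6,13),.060),("dish",(550,25,89,110),(38,55),.049)]:
    try: u,R=circ(b,*r);print(n,u,R,pix2w("wrist",u,z).round(4))
    except Exception as e: print(n,e)
A=pix2w("wrist",(191,255),.008);B=pix2w("wrist",(440,244),.008);print(A,B,np.linalg.norm(A-B),np.arctan2((B-A)[0],-(B-A)[1]),(A+B)/2)
```

```text
sqcap [226.375 141.625] 19.2 [0.5468 0.337  0.131 ]
obcap [390.875 136.125] 18.925 [0.5616 0.2122 0.131 ]
can [314.125 214.375] 28.975 [0.4945 0.2652 0.126 ]
wt [309.125 131.875] 25.55 [0.556  0.2753 0.044 ]
knob [309.875 132.875] 7.2 [0.5558 0.2744 0.06  ]
dish [614.875  90.125] 48.85 [ 0.6175 -0.0029  0.049 ]
[0.40885464 0.39738988 0.008     ] [0.44547672 0.11976691 0.008     ] 0.28002801188673926 0.13115575464981316 [0.42716568 0.25857839 0.008     ]
```

>>> move_arm(
  increments=[
    {"jaw": 1,"dx": -0.0055,"dy": -0.001,"dz": 0.03,"twist": -0.045},
    {"jaw": 1,"dx": 0,"dy": 0,"dz": 0.04,"twist": 0},
    {"jaw": 1,"dx": 0,"dy": 0,"dz": 0.04,"twist": 0},
    {"jaw": 1,"dx": 0,"dy": 0,"dz": 0.04,"twist": 0},
    {"jaw": 1,"dx": 0,"dy": 0,"dz": 0.03,"twist": 0},
    {"jaw": 1,"dx": 0,"dy": 0,"dz": 0.02,"twist": 0},
    {"jaw": 1,"dx": 0,"dy": 0,"dz": 0.01,"twist": 0},
    {"jaw": 1,"dx": 0,"dy": 0,"dz": 0.01,"twist": 0},
    {"jaw": 1,"dx": 0,"dy": 0,"dz": 0.009,"twist": 0},
    {"jaw": 1,"dx": 0,"dy": 0,"dz": 0,"twist": 0},
  ],
)

```text
t: 4.82
eef_pos: [0.4925, 0.2654, 0.1423]
ee_rot: [3.141, 0.001, 0.13]
force: [-0.3, -0.7, -1.1]
width: 0.0874
gripper_force: 0.0
```

>>> move_arm(
  increments=[
    {"jaw": -1,"dx": 0.002,"dy": 0,"dz": 0,"twist": 0},
    {"jaw": -1,"dx": 0,"dy": 0,"dz": 0,"twist": 0},
    {"jaw": -1,"dx": 0,"dy": 0,"dz": 0,"twist": 0},
    {"jaw": -1,"dx": 0,"dy": 0,"dz": 0,"twist": 0},
    {"jaw": -1,"dx": 0,"dy": 0,"dz": 0,"twist": 0},
    {"jaw": -1,"dx": 0,"dy": 0,"dz": 0,"twist": 0},
  ],
  force=25,
)

```text
t: 5.32
eef_pos: [0.4947, 0.2659, 0.1436]
ee_rot: [-3.141, -0.001, 0.13]
force: [-0.6, -0.0, -0.7]
width: 0.053
gripper_force: 0.0
```

>>> move_arm(
  increments=[
    {"jaw": -1,"dx": 0,"dy": 0,"dz": 0,"twist": 0},
    {"jaw": -1,"dx": 0,"dy": 0,"dz": 0,"twist": 0},
    {"jaw": -1,"dx": 0,"dy": 0,"dz": 0,"twist": 0},
    {"jaw": -1,"dx": 0,"dy": 0,"dz": -0.01,"twist": 0},
    {"jaw": -1,"dx": 0,"dy": 0,"dz": -0.03,"twist": 0},
    {"jaw": -1,"dx": 0,"dy": 0,"dz": -0.03,"twist": 0},
  ],
)

```text
t: 5.82
eef_pos: [0.4935, 0.2649, 0.2126]
ee_rot: [3.139, 0.004, 0.13]
force: [0.8, 1.3, -3.2]
width: 0.0454
gripper_force: 24.9
```

Run:
```python
from h import *
b=None
p,y=pose()
for n,T in dict(c=(.43,-.256),m=(.51,-.256),f=(.59,-.256)).items(): print(n,delta([*T,p[2]],p,0.0))
g=arm.grab_frame("top")
s=arm.silhouettes("top","side_tray")[0]
(c,wh,an)=cv2.minAreaRect(np.argwhere(s['pixels'])[:,::-1].astype(np.float32));print(c,wh,an,pix2w("top",c,.02),s['score'])
```

```text
t 5.82 p [0.4935 0.2649 0.2126] rpy [3.139 0.004 0.13 ] w 0.0454 gf 24.9 f [ 0.8  1.3 -3.2]
c [-0.0635  0.5209 -0.    ]
m [ 0.0165  0.5209 -0.    ]
f [ 0.0965  0.5209 -0.    ]
(461.5, 252.99996948242188) (54.99999237060547, 127.99998474121094) 0.0 [ 0.50774521 -0.25589523  0.02      ] 0.69
```

>>> move_arm(
  increments=[
    {"jaw": -1,"dx": 0,"dy": 0.01,"dz": -0.03,"twist": 0.065},
    {"jaw": -1,"dx": 0,"dy": 0.02,"dz": 0,"twist": 0.065},
    {"jaw": -1,"dx": -0.0065,"dy": 0.04,"dz": 0,"twist": 0},
    {"jaw": -1,"dx": -0.0065,"dy": 0.04,"dz": 0,"twist": 0},
    {"jaw": -1,"dx": -0.0065,"dy": 0.04,"dz": 0,"twist": 0},
    {"jaw": -1,"dx": -0.0065,"dy": 0.04,"dz": 0,"twist": 0},
    {"jaw": -1,"dx": -0.0065,"dy": 0.04,"dz": 0,"twist": 0},
    {"jaw": -1,"dx": -0.0065,"dy": 0.04,"dz": 0,"twist": 0},
    {"jaw": -1,"dx": -0.0065,"dy": 0.04,"dz": 0,"twist": 0},
    {"jaw": -1,"dx": -0.0065,"dy": 0.04,"dz": 0,"twist": 0},
    {"jaw": -1,"dx": -0.0065,"dy": 0.04,"dz": 0,"twist": 0},
    {"jaw": -1,"dx": -0.0065,"dy": 0.04,"dz": 0,"twist": 0},
  ],
)

```text
t: 6.92
eef_pos: [0.4309, -0.1656, 0.243]
ee_rot: [-3.141, 0.0, 0.0]
force: [1.0, 0.6, -3.4]
width: 0.0457
gripper_force: 24.9
```

>>> move_arm(
  increments=[
    {"jaw": -1,"dx": 0,"dy": 0.04,"dz": 0,"twist": 0},
    {"jaw": -1,"dx": 0,"dy": 0.03,"dz": 0,"twist": 0},
    {"jaw": -1,"dx": 0,"dy": 0.02,"dz": 0,"twist": 0},
    {"jaw": -1,"dx": 0,"dy": 0,"dz": 0.03,"twist": 0},
    {"jaw": -1,"dx": 0,"dy": 0,"dz": 0.03,"twist": 0},
    {"jaw": -1,"dx": 0,"dy": 0,"dz": 0,"twist": 0},
  ],
)

```text
t: 7.42
eef_pos: [0.4283, -0.2534, 0.1777]
ee_rot: [-3.138, 0.009, -0.003]
force: [-2.0, 0.5, -5.4]
width: 0.0457
gripper_force: 24.9
```

>>> move_arm(
  increments=[
    {"jaw": -1,"dx": 0,"dy": 0.001,"dz": 0.02,"twist": 0},
    {"jaw": -1,"dx": 0,"dy": 0,"dz": 0.015,"twist": 0},
    {"jaw": -1,"dx": 0,"dy": 0,"dz": 0.005,"twist": 0},
    {"jaw": -1,"dx": 0,"dy": 0,"dz": 0,"twist": 0},
    {"jaw": -1,"dx": 0,"dy": 0,"dz": 0,"twist": 0},
  ],
)

```text
t: 7.83
eef_pos: [0.4328, -0.255, 0.1441]
ee_rot: [3.141, -0.0, 0.001]
force: [0.9, -0.7, -3.8]
width: 0.0457
gripper_force: 24.9
```

>>> move_arm(
  increments=[
    {"jaw": -1,"dx": 0,"dy": 0,"dz": 0.004,"twist": 0},
    {"jaw": -1,"dx": 0,"dy": 0,"dz": 0.003,"twist": 0},
    {"jaw": -1,"dx": 0,"dy": 0,"dz": 0,"twist": 0},
  ],
)

```text
t: 8.08
eef_pos: [0.4327, -0.2551, 0.1365]
ee_rot: [3.141, -0.001, 0.0]
force: [-0.5, -0.2, -3.7]
width: 0.0456
gripper_force: 24.9
```

>>> move_arm(
  increments=[
    {"jaw": -1,"dx": 0,"dy": 0,"dz": 0.001,"twist": 0},
    {"jaw": -1,"dx": 0,"dy": 0,"dz": 0.001,"twist": 0},
    {"jaw": -1,"dx": 0,"dy": 0,"dz": 0,"twist": 0},
  ],
)

```text
t: 8.33
eef_pos: [0.433, -0.2556, 0.136]
ee_rot: [3.14, -0.002, 0.001]
force: [-3.2, -0.4, 11.4]
width: 0.0456
gripper_force: 25.0
```

>>> move_arm(
  increments=[
    {"jaw": 1,"dx": 0,"dy": 0,"dz": 0,"twist": 0},
    {"jaw": 1,"dx": 0,"dy": 0,"dz": 0,"twist": 0},
    {"jaw": 1,"dx": 0,"dy": 0,"dz": 0,"twist": 0},
    {"jaw": 1,"dx": 0,"dy": 0,"dz": -0.02,"twist": 0},
    {"jaw": 1,"dx": 0,"dy": 0,"dz": -0.04,"twist": 0},
    {"jaw": 1,"dx": 0,"dy": 0,"dz": -0.04,"twist": 0},
    {"jaw": 1,"dx": 0.005,"dy": -0.03,"dz": -0.02,"twist": 0},
    {"jaw": 1,"dx": 0.005,"dy": -0.04,"dz": 0,"twist": 0},
    {"jaw": 1,"dx": 0.007,"dy": -0.04,"dz": 0,"twist": 0},
    {"jaw": 1,"dx": 0.007,"dy": -0.04,"dz": 0,"twist": 0},
    {"jaw": 1,"dx": 0.008,"dy": -0.04,"dz": 0,"twist": 0},
    {"jaw": 1,"dx": 0.008,"dy": -0.04,"dz": 0,"twist": 0},
  ],
)

```text
t: 9.33
eef_pos: [0.4722, -0.0232, 0.2546]
ee_rot: [-3.141, -0.001, 0.0]
force: [0.5, -0.3, 0.5]
width: 0.0881
gripper_force: 0.0
```

>>> move_arm(
  increments=[
    {"jaw": 1,"dx": 0.008,"dy": -0.04,"dz": 0,"twist": 0},
    {"jaw": 1,"dx": 0.008,"dy": -0.04,"dz": 0,"twist": 0},
    {"jaw": 1,"dx": 0.008,"dy": -0.04,"dz": 0,"twist": 0},
    {"jaw": 1,"dx": 0.008,"dy": -0.04,"dz": 0,"twist": 0},
    {"jaw": 1,"dx": 0.008,"dy": -0.04,"dz": 0,"twist": 0},
    {"jaw": 1,"dx": 0.008,"dy": -0.04,"dz": 0,"twist": 0},
    {"jaw": 1,"dx": 0.008,"dy": -0.04,"dz": 0,"twist": 0},
    {"jaw": 1,"dx": 0.008,"dy": -0.04,"dz": 0,"twist": -0.05},
    {"jaw": 1,"dx": 0.008,"dy": -0.03,"dz": 0,"twist": -0.08},
    {"jaw": 1,"dx": 0,"dy": 0,"dz": 0,"twist": 0},
  ],
)

```text
t: 10.17
eef_pos: [0.5435, 0.3306, 0.253]
ee_rot: [3.141, -0.0, 0.138]
force: [1.6, 0.6, 0.4]
width: 0.0874
gripper_force: 0.0
```

Run:
```python
from h import *
p,y=pose();print(delta([.5468,.337,.141],p,y))
cv2.imwrite("pics/s2.png",arm.grab_frame("scene")[130:420,180:500])
arm.grab_frame("top")
for n in ["canister","big_weight","round_mat"]:
    print(n,[(np.round(d['position'],3),round(d['score'],2)) for c in("top","scene") for d in arm.pinpoint(c,n)[:1]])
```

```text
t 10.17 p [0.5435 0.3306 0.253 ] rpy [ 3.141 -0.     0.138] w 0.0874 gf 0.0 f [1.6 0.6 0.4]
[ 0.0041 -0.0059  0.112 ]
canister [(array([ 0.433, -0.254,  0.002]), 0.59)]
big_weight [(array([0.556, 0.272, 0.006]), 0.67), (array([0.563, 0.212, 0.01 ]), 0.72)]
round_mat [(array([0.566, 0.21 , 0.011]), 0.61), (array([0.497, 0.265, 0.008]), 0.86)]
```

View pics/s2.png

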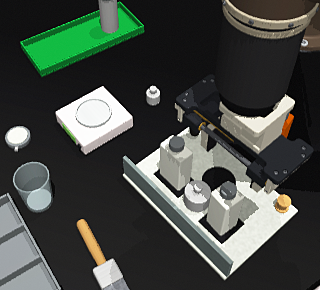

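The crop shows the canister upright in the tray at (108,18), and the weight untouched. Next is the square bottle.

>>> move_arm(
  increments=[
    {"jaw": 1,"dx": 0.004,"dy": -0.006,"dz": 0.03,"twist": 0.005},
    {"jaw": 1,"dx": 0,"dy": 0,"dz": 0.03,"twist": 0},
    {"jaw": 1,"dx": 0,"dy": 0,"dz": 0.03,"twist": 0},
    {"jaw": 1,"dx": 0,"dy": 0,"dz": 0.015,"twist": 0},
    {"jaw": 1,"dx": 0,"dy": 0,"dz": 0.007,"twist": 0},
    {"jaw": -1,"dx": 0,"dy": 0,"dz": 0,"twist": 0},
    {"jaw": -1,"dx": 0,"dy": 0,"dz": 0,"twist": 0},
  ],
)

```text
t: 11.15
eef_pos: [0.5464, 0.3318, 0.1431]
ee_rot: [-3.141, -0.001, 0.125]
force: [0.4, -1.0, 0.3]
width: 0.0794
gripper_force: 0.0
```

>>> move_arm(
  increments=[
    {"jaw": -1,"dx": 0,"dy": 0,"dz": 0,"twist": 0},
    {"jaw": -1,"dx": 0,"dy": 0,"dz": 0,"twist": 0},
    {"jaw": -1,"dx": 0,"dy": 0,"dz": 0,"twist": 0},
    {"jaw": -1,"dx": 0,"dy": 0,"dz": 0,"twist": 0},
    {"jaw": -1,"dx": 0,"dy": 0,"dz": 0,"twist": 0},
    {"jaw": -1,"dx": 0,"dy": 0,"dz": 0,"twist": 0},
    {"jaw": -1,"dx": 0,"dy": 0,"dz": 0,"twist": 0},
    {"jaw": -1,"dx": 0,"dy": 0,"dz": 0,"twist": 0},
  ],
  force=20,
)

```text
t: 11.82
eef_pos: [0.5462, 0.3322, 0.1427]
ee_rot: [-3.141, -0.001, 0.126]
force: [0.4, 1.4, 4.1]
width: 0.0434
gripper_force: 19.3
```

>>> move_arm(
  increments=[
    {"jaw": -1,"dx": 0,"dy": 0,"dz": -0.01,"twist": 0},
    {"jaw": -1,"dx": 0,"dy": 0,"dz": -0.03,"twist": 0},
    {"jaw": -1,"dx": 0,"dy": 0,"dz": -0.04,"twist": 0},
    {"jaw": -1,"dx": 0,"dy": 0,"dz": -0.04,"twist": 0},
    {"jaw": -1,"dx": 0,"dy": 0.01,"dz": -0.03,"twist": 0.06},
    {"jaw": -1,"dx": 0,"dy": 0.02,"dz": 0,"twist": 0.067},
    {"jaw": -1,"dx": 0,"dy": 0.04,"dz": 0,"twist": 0},
    {"jaw": -1,"dx": -0.003,"dy": 0.04,"dz": 0,"twist": 0},
    {"jaw": -1,"dx": -0.003,"dy": 0.04,"dz": 0,"twist": 0},
    {"jaw": -1,"dx": -0.003,"dy": 0.04,"dz": 0,"twist": 0},
    {"jaw": -1,"dx": -0.003,"dy": 0.04,"dz": 0,"twist": 0},
    {"jaw": -1,"dx": -0.003,"dy": 0.04,"dz": 0,"twist": 0},
  ],
)

```text
t: 12.82
eef_pos: [0.5318, 0.0599, 0.2924]
ee_rot: [3.141, 0.001, -0.002]
force: [1.7, 0.3, -1.8]
width: 0.0421
gripper_force: 19.9
```

>>> move_arm(
  increments=[
    {"jaw": -1,"dx": -0.003,"dy": 0.04,"dz": 0,"twist": 0},
    {"jaw": -1,"dx": -0.003,"dy": 0.04,"dz": 0,"twist": 0},
    {"jaw": -1,"dx": -0.003,"dy": 0.04,"dz": 0,"twist": 0},
    {"jaw": -1,"dx": -0.003,"dy": 0.04,"dz": 0,"twist": 0},
    {"jaw": -1,"dx": -0.003,"dy": 0.04,"dz": 0,"twist": 0},
    {"jaw": -1,"dx": -0.003,"dy": 0.04,"dz": 0,"twist": 0},
    {"jaw": -1,"dx": -0.003,"dy": 0.04,"dz": 0,"twist": 0},
    {"jaw": -1,"dx": 0,"dy": 0.03,"dz": 0,"twist": 0},
    {"jaw": -1,"dx": 0,"dy": 0,"dz": 0,"twist": 0},
  ],
)

```text
t: 13.57
eef_pos: [0.5102, -0.2524, 0.2918]
ee_rot: [3.141, 0.002, -0.006]
force: [0.1, 0.0, -1.3]
width: 0.0422
gripper_force: 19.9
```

>>> move_arm(
  increments=[
    {"jaw": -1,"dx": 0.001,"dy": 0.002,"dz": 0.04,"twist": -0.005},
    {"jaw": -1,"dx": 0,"dy": 0,"dz": 0.04,"twist": 0},
    {"jaw": -1,"dx": 0,"dy": 0,"dz": 0.04,"twist": 0},
    {"jaw": -1,"dx": 0,"dy": 0,"dz": 0.02,"twist": 0},
    {"jaw": -1,"dx": 0,"dy": 0,"dz": 0.01,"twist": 0},
    {"jaw": -1,"dx": 0,"dy": 0,"dz": 0.002,"twist": 0},
    {"jaw": -1,"dx": 0,"dy": 0,"dz": 0.002,"twist": 0},
    {"jaw": -1,"dx": 0,"dy": 0,"dz": 0,"twist": 0},
  ],
)

```text
t: 14.23
eef_pos: [0.5134, -0.2501, 0.1395]
ee_rot: [3.141, -0.002, 0.004]
force: [0.2, 0.2, -1.0]
width: 0.0419
gripper_force: 19.9
```

>>> move_arm(
  increments=[
    {"jaw": -1,"dx": 0,"dy": 0,"dz": 0.001,"twist": 0},
    {"jaw": -1,"dx": 0,"dy": 0,"dz": 0.001,"twist": 0},
    {"jaw": -1,"dx": 0,"dy": 0,"dz": 0.001,"twist": 0},
    {"jaw": -1,"dx": 0,"dy": 0,"dz": 0,"twist": 0},
  ],
)

```text
t: 14.57
eef_pos: [0.513, -0.2501, 0.136]
ee_rot: [3.141, -0.002, 0.003]
force: [-0.4, 1.3, 1.8]
width: 0.0417
gripper_force: 19.9
```

>>> move_arm(
  increments=[
    {"jaw": 1,"dx": 0,"dy": 0,"dz": 0,"twist": 0},
    {"jaw": 1,"dx": 0,"dy": 0,"dz": 0,"twist": 0},
    {"jaw": 1,"dx": 0,"dy": 0,"dz": 0,"twist": 0},
    {"jaw": 1,"dx": 0,"dy": 0,"dz": -0.02,"twist": 0},
    {"jaw": 1,"dx": 0,"dy": 0,"dz": -0.04,"twist": 0},
    {"jaw": 1,"dx": 0,"dy": 0,"dz": -0.04,"twist": 0},
    {"jaw": 1,"dx": 0.0045,"dy": -0.03,"dz": -0.02,"twist": 0},
    {"jaw": 1,"dx": 0.004,"dy": -0.04,"dz": 0,"twist": 0},
    {"jaw": 1,"dx": 0.004,"dy": -0.04,"dz": 0,"twist": 0},
    {"jaw": 1,"dx": 0.004,"dy": -0.04,"dz": 0,"twist": 0},
    {"jaw": 1,"dx": 0.004,"dy": -0.04,"dz": 0,"twist": 0},
    {"jaw": 1,"dx": 0.004,"dy": -0.04,"dz": 0,"twist": 0},
  ],
)

```text
t: 15.57
eef_pos: [0.5359, -0.0182, 0.2555]
ee_rot: [-3.141, -0.001, 0.003]
force: [0.5, 0.1, 0.3]
width: 0.0877
gripper_force: 0.0
```

>>> move_arm(
  increments=[
    {"jaw": 1,"dx": 0.004,"dy": -0.04,"dz": 0,"twist": 0},
    {"jaw": 1,"dx": 0.004,"dy": -0.04,"dz": 0,"twist": 0},
    {"jaw": 1,"dx": 0.004,"dy": -0.04,"dz": 0,"twist": 0},
    {"jaw": 1,"dx": 0.004,"dy": -0.04,"dz": 0,"twist": 0},
    {"jaw": 1,"dx": 0.004,"dy": -0.04,"dz": 0,"twist": -0.05},
    {"jaw": 1,"dx": 0.004,"dy": -0.03,"dz": 0,"twist": -0.08},
    {"jaw": 1,"dx": 0,"dy": 0,"dz": 0,"twist": 0},
    {"jaw": 1,"dx": 0,"dy": 0,"dz": 0,"twist": 0},
    {"jaw": 1,"dx": 0,"dy": 0,"dz": 0,"twist": 0},
  ],
)

```text
t: 16.32
eef_pos: [0.5577, 0.2101, 0.2548]
ee_rot: [3.141, 0.001, 0.133]
force: [0.5, 0.8, -0.9]
width: 0.0877
gripper_force: 0.0
```

Run:
```python
from h import *
p,y=pose();print(delta([.5616,.2122,.141],p,y))
a=arm.grab_frame("scene");cv2.imwrite("pics/s3.png",a[60:420,180:500])
arm.grab_frame("top")
for n in ["square_bottle","big_weight","oblong_bottle"]:
    print(n,[(np.round(d['position'],3),round(d['score'],2)) for c in("top","scene") for d in arm.pinpoint(c,n)[:4]])
```

```text
t 16.32 p [0.5577 0.2101 0.2548] rpy [3.141e+00 1.000e-03 1.330e-01] w 0.0877 gf 0.0 f [ 0.5  0.8 -0.9]
[ 0.0042 -0.0015  0.1138]
square_bottle [(array([0.349, 0.26 , 0.   ]), 0.89), (array([ 0.516, -0.247,  0.004]), 0.88), (array([0.699, 0.454, 0.001]), 0.67), (array([ 0.697,  0.461, -0.001]), 0.77), (array([ 0.515, -0.253,  0.004]), 0.67), (array([0.372, 0.481, 0.001]), 0.62), (array([0.35, 0.26, 0.  ]), 0.56)]
big_weight [(array([0.558, 0.273, 0.009]), 0.54), (array([0.55 , 0.274, 0.009]), 0.73)]
oblong_bottle [(array([0.563, 0.211, 0.01 ]), 0.83), (array([0.561, 0.21 , 0.008]), 0.93), (array([0.562, 0.208, 0.009]), 0.17)]
```

>>> move_arm(
  increments=[
    {"jaw": 1,"dx": 0.004,"dy": -0.001,"dz": 0.03,"twist": 0},
    {"jaw": 1,"dx": 0,"dy": 0,"dz": 0.03,"twist": 0},
    {"jaw": 1,"dx": 0,"dy": 0,"dz": 0.03,"twist": 0},
    {"jaw": 1,"dx": 0,"dy": 0,"dz": 0.015,"twist": 0},
    {"jaw": 1,"dx": 0,"dy": 0,"dz": 0.008,"twist": 0},
    {"jaw": 1,"dx": 0,"dy": 0,"dz": 0,"twist": 0},
    {"jaw": 1,"dx": 0,"dy": 0,"dz": 0,"twist": 0},
  ],
)

```text
t: 17.3
eef_pos: [0.5623, 0.2119, 0.1427]
ee_rot: [3.142, -0.001, 0.133]
force: [0.0, 0.3, 1.2]
width: 0.0876
gripper_force: 0.0
```

>>> move_arm(
  increments=[
    {"jaw": -1,"dx": 0,"dy": 0,"dz": 0,"twist": 0},
    {"jaw": -1,"dx": 0,"dy": 0,"dz": 0,"twist": 0},
    {"jaw": -1,"dx": 0,"dy": 0,"dz": 0,"twist": 0},
    {"jaw": -1,"dx": 0,"dy": 0,"dz": 0,"twist": 0},
    {"jaw": -1,"dx": 0,"dy": 0,"dz": 0,"twist": 0},
    {"jaw": -1,"dx": 0,"dy": 0,"dz": 0,"twist": 0},
    {"jaw": -1,"dx": 0,"dy": 0,"dz": 0,"twist": 0},
    {"jaw": -1,"dx": 0,"dy": 0,"dz": 0,"twist": 0},
  ],
  force=20,
)

```text
t: 17.97
eef_pos: [0.562, 0.2119, 0.1426]
ee_rot: [-3.141, -0.001, 0.133]
force: [-0.3, -0.3, 4.6]
width: 0.056
gripper_force: 20.0
```

>>> move_arm(
  increments=[
    {"jaw": -1,"dx": 0,"dy": 0,"dz": -0.01,"twist": 0},
    {"jaw": -1,"dx": 0,"dy": 0,"dz": -0.03,"twist": 0},
    {"jaw": -1,"dx": 0,"dy": 0,"dz": -0.04,"twist": 0},
    {"jaw": -1,"dx": 0,"dy": 0,"dz": -0.04,"twist": 0},
    {"jaw": -1,"dx": 0,"dy": 0.01,"dz": -0.03,"twist": 0.066},
    {"jaw": -1,"dx": 0,"dy": 0.02,"dz": 0,"twist": 0.067},
    {"jaw": -1,"dx": 0.004,"dy": 0.04,"dz": 0,"twist": 0},
    {"jaw": -1,"dx": 0.004,"dy": 0.04,"dz": 0,"twist": 0},
    {"jaw": -1,"dx": 0.004,"dy": 0.04,"dz": 0,"twist": 0},
    {"jaw": -1,"dx": 0.004,"dy": 0.04,"dz": 0,"twist": 0},
    {"jaw": -1,"dx": 0.004,"dy": 0.04,"dz": 0,"twist": 0},
    {"jaw": -1,"dx": 0.003,"dy": 0.04,"dz": 0,"twist": 0},
  ],
)

```text
t: 18.97
eef_pos: [0.5871, -0.0599, 0.2925]
ee_rot: [-3.141, 0.0, 0.0]
force: [2.3, -0.4, -1.5]
width: 0.056
gripper_force: 20.0
```

>>> move_arm(
  increments=[
    {"jaw": -1,"dx": 0.003,"dy": 0.04,"dz": 0,"twist": 0},
    {"jaw": -1,"dx": 0.002,"dy": 0.04,"dz": 0,"twist": 0},
    {"jaw": -1,"dx": 0,"dy": 0.04,"dz": 0,"twist": 0},
    {"jaw": -1,"dx": 0,"dy": 0.04,"dz": 0,"twist": 0},
    {"jaw": -1,"dx": 0,"dy": 0.03,"dz": 0,"twist": 0},
    {"jaw": -1,"dx": 0,"dy": 0,"dz": 0,"twist": 0},
    {"jaw": -1,"dx": 0,"dy": 0,"dz": 0,"twist": 0},
  ],
)

```text
t: 19.55
eef_pos: [0.5918, -0.2498, 0.2917]
ee_rot: [-3.141, 0.001, -0.003]
force: [0.0, 0.2, -2.3]
width: 0.0557
gripper_force: 20.0
```

>>> move_arm(
  increments=[
    {"jaw": -1,"dx": 0.001,"dy": 0.002,"dz": 0.04,"twist": 0},
    {"jaw": -1,"dx": 0,"dy": 0,"dz": 0.04,"twist": 0},
    {"jaw": -1,"dx": 0,"dy": 0,"dz": 0.04,"twist": 0},
    {"jaw": -1,"dx": 0,"dy": 0,"dz": 0.02,"twist": 0},
    {"jaw": -1,"dx": 0,"dy": 0,"dz": 0.01,"twist": 0},
    {"jaw": -1,"dx": 0,"dy": 0,"dz": 0.002,"twist": 0},
    {"jaw": -1,"dx": 0,"dy": 0,"dz": 0.002,"twist": 0},
    {"jaw": -1,"dx": 0,"dy": 0,"dz": 0.001,"twist": 0},
    {"jaw": -1,"dx": 0,"dy": 0,"dz": 0,"twist": 0},
    {"jaw": -1,"dx": 0,"dy": 0,"dz": 0,"twist": 0},
  ],
)

```text
t: 20.38
eef_pos: [0.5943, -0.2501, 0.1388]
ee_rot: [3.141, -0.003, 0.0]
force: [0.1, 0.2, -0.9]
width: 0.0563
gripper_force: 20.0
```

>>> move_arm(
  increments=[
    {"jaw": -1,"dx": 0,"dy": 0,"dz": 0.001,"twist": 0},
    {"jaw": -1,"dx": 0,"dy": 0,"dz": 0,"twist": 0},
  ],
)

```text
t: 20.55
eef_pos: [0.5937, -0.2501, 0.1368]
ee_rot: [3.142, -0.001, 0.0]
force: [0.1, -0.4, -2.5]
width: 0.0562
gripper_force: 20.0
```

>>> move_arm(
  increments=[
    {"jaw": -1,"dx": 0,"dy": 0,"dz": 0.001,"twist": 0},
    {"jaw": -1,"dx": 0,"dy": 0,"dz": 0.0005,"twist": 0},
    {"jaw": -1,"dx": 0,"dy": 0,"dz": 0,"twist": 0},
  ],
)

```text
t: 20.8
eef_pos: [0.5939, -0.2503, 0.1355]
ee_rot: [3.141, -0.001, 0.0]
force: [-0.2, 0.0, 3.6]
width: 0.0558
gripper_force: 20.0
```

>>> move_arm(
  increments=[
    {"jaw": 1,"dx": 0,"dy": 0,"dz": 0,"twist": 0},
    {"jaw": 1,"dx": 0,"dy": 0,"dz": 0,"twist": 0},
    {"jaw": 1,"dx": 0,"dy": 0,"dz": 0,"twist": 0},
    {"jaw": 1,"dx": 0,"dy": 0,"dz": -0.02,"twist": 0},
    {"jaw": 1,"dx": 0,"dy": 0,"dz": -0.04,"twist": 0},
    {"jaw": 1,"dx": 0,"dy": 0,"dz": -0.04,"twist": 0},
    {"jaw": 1,"dx": -0.005,"dy": -0.03,"dz": -0.02,"twist": 0},
    {"jaw": 1,"dx": -0.007,"dy": -0.038,"dz": -0.01,"twist": 0},
    {"jaw": 1,"dx": -0.007,"dy": -0.038,"dz": -0.01,"twist": 0},
    {"jaw": 1,"dx": -0.007,"dy": -0.038,"dz": -0.01,"twist": 0},
    {"jaw": 1,"dx": -0.007,"dy": -0.038,"dz": -0.01,"twist": 0},
    {"jaw": 1,"dx": -0.007,"dy": -0.038,"dz": -0.01,"twist": 0},
  ],
)

```text
t: 21.8
eef_pos: [0.5528, -0.0285, 0.3052]
ee_rot: [-3.141, -0.0, -0.0]
force: [0.9, 0.1, 0.5]
width: 0.0875
gripper_force: 0.0
```

>>> move_arm(
  increments=[
    {"jaw": 1,"dx": -0.007,"dy": -0.038,"dz": -0.01,"twist": 0},
    {"jaw": 1,"dx": -0.007,"dy": -0.038,"dz": -0.01,"twist": 0},
    {"jaw": 1,"dx": -0.007,"dy": -0.038,"dz": -0.01,"twist": 0},
    {"jaw": 1,"dx": -0.007,"dy": -0.038,"dz": -0.01,"twist": 0},
    {"jaw": 1,"dx": -0.007,"dy": -0.038,"dz": -0.01,"twist": 0},
    {"jaw": 1,"dx": -0.007,"dy": -0.038,"dz": -0.01,"twist": -0.05},
    {"jaw": 1,"dx": -0.007,"dy": -0.038,"dz": -0.01,"twist": -0.08},
    {"jaw": 1,"dx": -0.005,"dy": -0.025,"dz": 0,"twist": 0},
    {"jaw": 1,"dx": 0,"dy": 0,"dz": 0,"twist": 0},
    {"jaw": 1,"dx": 0,"dy": 0,"dz": 0,"twist": 0},
    {"jaw": 1,"dx": 0,"dy": 0,"dz": 0,"twist": 0},
  ],
)

```text
t: 22.72
eef_pos: [0.4942, 0.2595, 0.3744]
ee_rot: [3.141, 0.0, 0.131]
force: [0.6, 0.3, -0.3]
width: 0.0875
gripper_force: 0.0
```

```bash
cat > mats.py <<'E'
from h import *
def rectc(m,z):
    c=cv2.findContours(m,cv2.RETR_EXTERNAL,cv2.CHAIN_APPROX_NONE)[0];c=max(c,key=cv2.contourArea)[:,0]
    w=np.array([pix2w("wrist",u,z)[:2]*1000 for u in c],np.float32)
    return w
E
python3 - <<'E'
from mats import *
pose()
a=arm.grab_frame("wrist");cv2.imwrite("pics/w4.png",a)
for n in ["big_weight","round_mat","square_mat","oblong_mat"]:
    r=arm.pinpoint("wrist",n);print(n,[(np.round(d['position'],4).tolist(),round(d['score'],2)) for d in r[:2]])
    s=arm.silhouettes("wrist",n)
    for d in s[:1]:
        w=rectc(d['pixels'].astype(np.uint8),.044 if n=="big_weight" else .011);print("  rect",cv2.minAreaRect(w),"circ",cv2.minEnclosingCircle(w),round(d['score'],2))
E
```

```text
t 22.72 p [0.4942 0.2595 0.3744] rpy [3.141 0.    0.131] w 0.0875 gf 0.0 f [ 0.6  0.3 -0.3]
big_weight [([0.5548, 0.2771, 0.007], 0.86)]
  rect ((558.808349609375, 274.50018310546875), (47.37226486206055, 48.3870735168457), 51.89206314086914) circ ((558.597900390625, 274.4002990722656), 24.906370162963867) 0.87
round_mat [([0.4921, 0.2657, 0.0091], 0.63)]
  rect ((496.0040588378906, 264.92437744140625), (64.7880630493164, 64.629150390625), 7.35113525390625) circ ((496.3617858886719, 264.69573974609375), 32.8601188659668) 0.83
square_mat [([0.5466, 0.3388, 0.0068], 0.86)]
  rect ((548.1617431640625, 336.5714111328125), (59.134132385253906, 60.34275817871094), 7.369505882263184) circ ((548.20947265625, 336.4794921875), 40.91067123413086) 0.71
oblong_mat [([0.563, 0.2144, 0.0078], 0.78)]
  rect ((563.4314575195312, 211.81411743164062), (49.17142105102539, 72.0279312133789), 7.395146369934082) circ ((563.9605712890625, 211.9898681640625), 42.284385681152344) 0.92
```

View pics/w4.png

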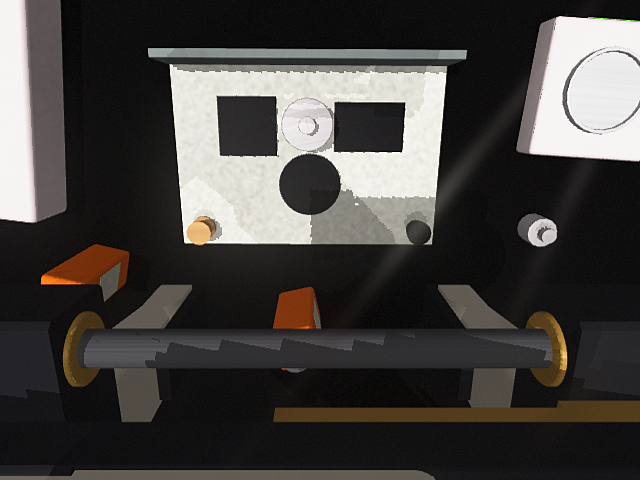

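The mats are all clear: square (247,126), oblong (370,127), round (310,184). The fits match the given sizes, with a yaw of 0.129. The weight is undisturbed at (306,125), so I'll grasp it now.

>>> move_arm(
  increments=[
    {"jaw": 1,"dx": 0.03,"dy": -0.004,"dz": 0.02,"twist": 0},
    {"jaw": 1,"dx": 0.034,"dy": -0.003,"dz": 0.02,"twist": 0},
    {"jaw": 1,"dx": 0,"dy": 0,"dz": 0.04,"twist": 0},
    {"jaw": 1,"dx": 0,"dy": 0,"dz": 0.04,"twist": 0},
    {"jaw": 1,"dx": 0,"dy": 0,"dz": 0.04,"twist": 0},
    {"jaw": 1,"dx": 0,"dy": 0,"dz": 0.03,"twist": 0},
    {"jaw": 1,"dx": 0,"dy": 0,"dz": 0.03,"twist": 0},
    {"jaw": 1,"dx": 0,"dy": 0,"dz": 0,"twist": 0},
    {"jaw": 1,"dx": 0,"dy": 0,"dz": 0,"twist": 0},
    {"jaw": 1,"dx": 0,"dy": 0,"dz": 0,"twist": 0},
  ],
)

```text
t: 24.0
eef_pos: [0.5579, 0.2755, 0.1565]
ee_rot: [-3.141, -0.002, 0.131]
force: [1.0, 0.7, 0.7]
width: 0.0875
gripper_force: 0.0
```

Run:
```python
from h import *
p,y=pose();print(delta([.557,.2745,.083],p,y))
```

```text
t 24.0 p [0.5579 0.2755 0.1565] rpy [-3.141e+00 -2.000e-03  1.310e-01] w 0.0875 gf 0.0 f [1.  0.7 0.7]
[-0.001   0.0009  0.0735]
```

>>> move_arm(
  increments=[
    {"jaw": 1,"dx": -0.001,"dy": 0.001,"dz": 0.03,"twist": 0},
    {"jaw": 1,"dx": 0,"dy": 0,"dz": 0.025,"twist": 0},
    {"jaw": 1,"dx": 0,"dy": 0,"dz": 0.012,"twist": 0},
    {"jaw": 1,"dx": 0,"dy": 0,"dz": 0.006,"twist": 0},
    {"jaw": 1,"dx": 0,"dy": 0,"dz": 0,"twist": 0},
    {"jaw": -1,"dx": 0,"dy": 0,"dz": 0,"twist": 0},
    {"jaw": -1,"dx": 0,"dy": 0,"dz": 0,"twist": 0},
    {"jaw": -1,"dx": 0,"dy": 0,"dz": 0,"twist": 0},
    {"jaw": -1,"dx": 0,"dy": 0,"dz": 0,"twist": 0},
  ],
  force=40,
)

```text
t: 24.75
eef_pos: [0.5565, 0.2742, 0.0828]
ee_rot: [-3.141, -0.001, 0.13]
force: [0.0, 0.0, 0.3]
width: 0.0662
gripper_force: 0.0
```

>>> move_arm(
  increments=[
    {"jaw": -1,"dx": 0,"dy": 0,"dz": 0,"twist": 0},
    {"jaw": -1,"dx": 0,"dy": 0,"dz": 0,"twist": 0},
    {"jaw": -1,"dx": 0,"dy": 0,"dz": 0,"twist": 0},
    {"jaw": -1,"dx": 0,"dy": 0,"dz": 0,"twist": 0},
    {"jaw": -1,"dx": 0,"dy": 0,"dz": 0,"twist": 0},
  ],
)

```text
t: 25.17
eef_pos: [0.5562, 0.2742, 0.082]
ee_rot: [-3.141, -0.001, 0.13]
force: [-0.9, 1.5, 3.4]
width: 0.0495
gripper_force: 40.0
```

>>> move_arm(
  increments=[
    {"jaw": -1,"dx": 0,"dy": 0,"dz": -0.01,"twist": 0},
    {"jaw": -1,"dx": 0,"dy": 0,"dz": -0.03,"twist": 0},
    {"jaw": -1,"dx": 0,"dy": 0,"dz": -0.04,"twist": 0},
    {"jaw": -1,"dx": 0,"dy": 0,"dz": -0.04,"twist": 0.065},
    {"jaw": -1,"dx": 0,"dy": 0.01,"dz": 0,"twist": 0.065},
    {"jaw": -1,"dx": 0.01,"dy": 0.04,"dz": 0,"twist": 0},
    {"jaw": -1,"dx": 0.01,"dy": 0.04,"dz": 0,"twist": 0},
    {"jaw": -1,"dx": 0.01,"dy": 0.04,"dz": 0,"twist": 0},
    {"jaw": -1,"dx": 0.01,"dy": 0.04,"dz": 0,"twist": 0},
    {"jaw": -1,"dx": 0.01,"dy": 0.04,"dz": 0,"twist": 0},
    {"jaw": -1,"dx": 0.01,"dy": 0.03,"dz": 0,"twist": 0},
    {"jaw": -1,"dx": 0,"dy": 0.02,"dz": 0,"twist": 0},
  ],
)

```text
t: 26.17
eef_pos: [0.6167, 0.0103, 0.2008]
ee_rot: [3.141, 0.002, -0.002]
force: [1.2, 0.1, -5.2]
width: 0.0493
gripper_force: 40.0
```

>>> move_arm(
  increments=[
    {"jaw": -1,"dx": 0,"dy": 0.012,"dz": 0,"twist": 0},
    {"jaw": -1,"dx": 0,"dy": 0,"dz": 0,"twist": 0},
    {"jaw": -1,"dx": 0,"dy": 0,"dz": 0,"twist": 0},
    {"jaw": -1,"dx": 0,"dy": 0,"dz": 0,"twist": 0},
  ],
)

```text
t: 26.5
eef_pos: [0.6163, 0.0023, 0.2014]
ee_rot: [-3.141, 0.001, 0.0]
force: [1.1, 0.4, -5.3]
width: 0.0494
gripper_force: 40.0
```

Run:
```python
from h import *
p,y=pose()
a=cv2.imread("pics/top.png");c=a[165:235,315:385];g=cv2.resize(cv2.cvtColor(c,cv2.COLOR_BGR2GRAY),None,fx=6,fy=6,interpolation=cv2.INTER_CUBIC)
h=cv2.HoughCircles(g,cv2.HOUGH_GRADIENT,1,400,param1=60,param2=15,minRadius=78,maxRadius=120)[0,0]/6
print(h,pix2w("top",h[:2]+[315,165],.049),np.linalg.norm(pix2w("top",(300,200),.049)-pix2w("top",(301,200),.049)))
a=cv2.imread("pics/scene.png");c=a[215:275,230:320];cv2.imwrite("pics/st.png",cv2.resize(arm.grab_frame("scene")[190:290,210:340],None,fx=5,fy=5))
for f in ("w3","w4"):
  pass
s=arm.silhouettes("scene","load_stand");print([d['score'] for d in s])
```

```text
t 26.5 p [0.6163 0.0023 0.2014] rpy [-3.141e+00  1.000e-03  0.000e+00] w 0.0494 gf 40.0 f [ 1.1  0.4 -5.3]
[27.416666 44.583332 18.983334] [0.59251305 0.01499521 0.049     ] 0.002205125547089329
[0.73]
```

View pics/st.png

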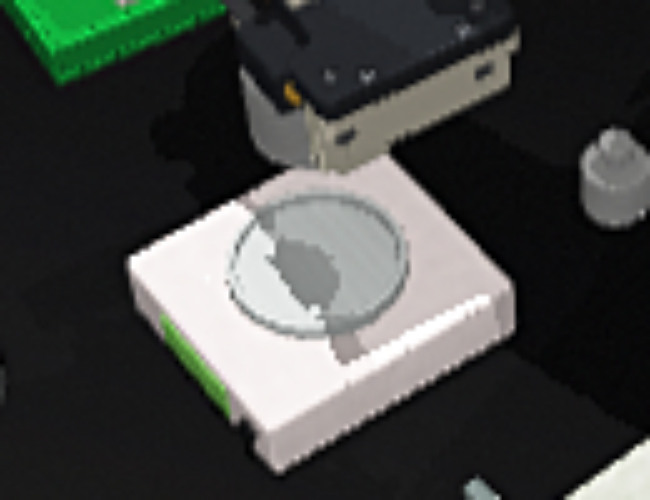

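The crop shows the dish rim spanning x 229–408 and y 190–339, centred at (318,264) in the crop, which is (273.6,242.8) in the full scene image. The weight is held above and behind it.

Run:
```python
from h import *
print(pix2w("scene",(273.6,242.9),.049),pix2w("top",(349.3,197.5),.049))
a=cv2.imread("pics/top.png")
g=cv2.cvtColor(a,cv2.COLOR_BGR2GRAY);_,b=cv2.threshold(g[160:240,310:390],120,255,0)
w=np.array([pix2w("top",(u[0]+310,u[1]+160),.043)[:2]*1000 for u in max(cv2.findContours(b,0,1)[0],key=cv2.contourArea)[:,0]],np.float32)
print(cv2.minAreaRect(w))
```

```text
[0.62419186 0.00609613 0.049     ] [6.20340673e-01 2.48687661e-04 4.90000000e-02]
((621.228759765625, 1.5192146301269531), (127.90534973144531, 115.88492584228516), 3.7925515174865723)
```

>>> move_arm(
  increments=[
    {"jaw": -1,"dx": 0.005,"dy": 0.001,"dz": 0,"twist": 0},
    {"jaw": -1,"dx": 0,"dy": 0,"dz": 0.02,"twist": 0},
    {"jaw": -1,"dx": 0,"dy": 0,"dz": 0.03,"twist": 0},
    {"jaw": -1,"dx": 0,"dy": 0,"dz": 0.02,"twist": 0},
    {"jaw": -1,"dx": 0,"dy": 0,"dz": 0.008,"twist": 0},
    {"jaw": -1,"dx": 0,"dy": 0,"dz": 0.002,"twist": 0},
    {"jaw": -1,"dx": 0,"dy": 0,"dz": 0,"twist": 0},
    {"jaw": -1,"dx": 0,"dy": 0,"dz": 0,"twist": 0},
  ],
)

```text
t: 27.27
eef_pos: [0.6229, 0.0013, 0.123]
ee_rot: [-3.141, -0.002, 0.001]
force: [0.1, -0.3, -5.9]
width: 0.0496
gripper_force: 40.0
```

>>> move_arm(
  increments=[
    {"jaw": -1,"dx": 0,"dy": 0,"dz": 0.001,"twist": 0},
    {"jaw": -1,"dx": 0,"dy": 0,"dz": 0.001,"twist": 0},
    {"jaw": -1,"dx": 0,"dy": 0,"dz": 0,"twist": 0},
    {"jaw": -1,"dx": 0,"dy": 0,"dz": 0,"twist": 0},
  ],
)

```text
t: 27.6
eef_pos: [0.6219, 0.0008, 0.1202]
ee_rot: [-3.141, -0.001, 0.0]
force: [0.4, 0.0, -5.2]
width: 0.0494
gripper_force: 40.0
```

>>> move_arm(
  increments=[
    {"jaw": -1,"dx": 0,"dy": 0,"dz": 0.001,"twist": 0},
    {"jaw": -1,"dx": 0,"dy": 0,"dz": 0.0005,"twist": 0},
    {"jaw": -1,"dx": 0,"dy": 0,"dz": 0,"twist": 0},
  ],
)

```text
t: 27.85
eef_pos: [0.6217, 0.0008, 0.1181]
ee_rot: [3.142, 0.0, 0.0]
force: [0.8, -1.0, -5.8]
width: 0.0493
gripper_force: 40.0
```

>>> move_arm(
  increments=[
    {"jaw": -1,"dx": 0,"dy": 0,"dz": 0.0007,"twist": 0},
    {"jaw": -1,"dx": 0,"dy": 0,"dz": 0,"twist": 0},
  ],
)

```text
t: 28.02
eef_pos: [0.6217, 0.0008, 0.1181]
ee_rot: [3.141, -0.0, 0.0]
force: [-3.4, 0.7, 0.9]
width: 0.0495
gripper_force: 40.0
```

>>> move_arm(
  increments=[
    {"jaw": 1,"dx": 0,"dy": 0,"dz": 0,"twist": 0},
    {"jaw": 1,"dx": 0,"dy": 0,"dz": 0,"twist": 0},
    {"jaw": 1,"dx": 0,"dy": 0,"dz": 0,"twist": 0},
    {"jaw": 1,"dx": 0,"dy": 0,"dz": 0,"twist": 0},
    {"jaw": 1,"dx": 0,"dy": 0,"dz": -0.01,"twist": 0},
    {"jaw": 1,"dx": 0,"dy": 0,"dz": -0.03,"twist": 0},
    {"jaw": 1,"dx": 0,"dy": 0,"dz": -0.04,"twist": 0},
    {"jaw": 1,"dx": 0,"dy": 0,"dz": -0.04,"twist": 0},
    {"jaw": 1,"dx": -0.01,"dy": 0.01,"dz": -0.035,"twist": 0},
    {"jaw": 1,"dx": -0.02,"dy": 0.03,"dz": -0.015,"twist": 0},
    {"jaw": 1,"dx": -0.02,"dy": 0.03,"dz": -0.015,"twist": 0},
    {"jaw": 1,"dx": -0.02,"dy": 0.03,"dz": -0.015,"twist": 0},
  ],
)

```text
t: 29.02
eef_pos: [0.5509, -0.0999, 0.3196]
ee_rot: [-3.141, -0.002, 0.001]
force: [0.6, -0.7, -0.1]
width: 0.0877
gripper_force: 0.0
```

>>> move_arm(
  increments=[
    {"jaw": 1,"dx": -0.02,"dy": 0.03,"dz": -0.015,"twist": 0},
    {"jaw": 1,"dx": -0.02,"dy": 0.03,"dz": -0.015,"twist": 0},
    {"jaw": 1,"dx": -0.02,"dy": 0.03,"dz": -0.015,"twist": 0},
    {"jaw": 1,"dx": -0.02,"dy": 0.03,"dz": -0.005,"twist": 0},
    {"jaw": 1,"dx": -0.02,"dy": 0.03,"dz": 0,"twist": 0},
    {"jaw": 1,"dx": 0,"dy": 0,"dz": 0,"twist": 0},
    {"jaw": 1,"dx": 0,"dy": 0,"dz": 0,"twist": 0},
    {"jaw": 1,"dx": 0,"dy": 0,"dz": 0,"twist": 0},
  ],
)

```text
t: 29.68
eef_pos: [0.4516, -0.2494, 0.3682]
ee_rot: [3.141, -0.001, -0.001]
force: [0.4, 0.3, 1.0]
width: 0.0878
gripper_force: 0.0
```

Run:
```python
from h import *
p,y=pose()
a=arm.grab_frame("wrist");g=cv2.GaussianBlur(cv2.cvtColor(a,cv2.COLOR_BGR2GRAY),(3,3),0)
for n,P,r,z in [("ob",(.594,-.250),(16,23),.124),("sq",(.514,-.250),(16,23),.124),("can",(.433,-.255),(26,36),.119)]:
    u=w2pix("wrist",[*P,z]);x,y0=(u-35).clip(0).astype(int)
    c=cv2.resize(g[y0:y0+70,x:x+70],None,fx=4,fy=4,interpolation=cv2.INTER_CUBIC)
    h=cv2.HoughCircles(c,cv2.HOUGH_GRADIENT,1,600,param1=120,param2=12,minRadius=4*r[0],maxRadius=4*r[1])
    if h is None: print(n,u,None);continue
    h=h[0,0]/4;v=h[:2]+[x,y0];print(n,u.round(1),v,h[2],pix2w("wrist",v,z).round(4));cv2.circle(a,tuple(np.round(v).astype(int)),int(h[2]),(0,0,255),1)
s=arm.grab_frame("scene")[100:280,180:420]
cv2.imwrite("pics/w5.png",np.vstack([a[:300],cv2.resize(s,(400,300))[:, :].copy() if 0 else np.pad(cv2.resize(s,(400,300)),((0,0),(0,240),(0,0)))]))
```

```text
t 29.68 p [ 0.4516 -0.2494  0.3682] rpy [ 3.141e+00 -1.000e-03 -1.000e-03] w 0.0878 gf 0.0 f [0.4 0.3 1. ]
ob [316.2  16.5] [316.375  20.125] 18.375 [ 0.5917 -0.2501  0.124 ]
sq [316.0799882  131.71054903] None
can [322.00304205 231.92741727] None
```

View pics/w5.png

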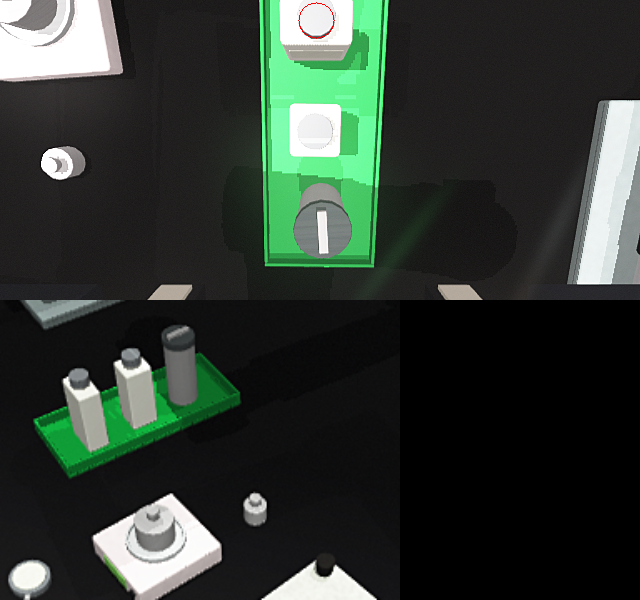

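The wrist view shows all three containers standing in the tray: oblong cap (316,20), square cap (315,131), canister lid (322,231). The scene crop shows the weight centred in the dish. I'll return the canister first.

>>> move_arm(
  increments=[
    {"jaw": 1,"dx": -0.0175,"dy": 0.006,"dz": 0.02,"twist": 0},
    {"jaw": 1,"dx": 0,"dy": 0,"dz": 0.03,"twist": 0},
    {"jaw": 1,"dx": 0,"dy": 0,"dz": 0.04,"twist": 0},
    {"jaw": 1,"dx": 0,"dy": 0,"dz": 0.04,"twist": 0},
    {"jaw": 1,"dx": 0,"dy": 0,"dz": 0.04,"twist": 0},
    {"jaw": 1,"dx": 0,"dy": 0,"dz": 0.03,"twist": 0},
    {"jaw": 1,"dx": 0,"dy": 0,"dz": 0.02,"twist": 0},
    {"jaw": 1,"dx": 0,"dy": 0,"dz": 0.01,"twist": 0},
    {"jaw": 1,"dx": 0,"dy": 0,"dz": 0.002,"twist": 0},
    {"jaw": 1,"dx": 0,"dy": 0,"dz": 0,"twist": 0},
    {"jaw": 1,"dx": 0,"dy": 0,"dz": 0,"twist": 0},
  ],
)

```text
t: 30.7
eef_pos: [0.4355, -0.2552, 0.1367]
ee_rot: [3.141, -0.002, 0.001]
force: [0.3, -0.2, 0.7]
width: 0.0875
gripper_force: 0.0
```

>>> move_arm(
  increments=[
    {"jaw": -1,"dx": 0,"dy": 0,"dz": 0,"twist": 0},
    {"jaw": -1,"dx": 0,"dy": 0,"dz": 0,"twist": 0},
    {"jaw": -1,"dx": 0,"dy": 0,"dz": 0,"twist": 0},
    {"jaw": -1,"dx": 0,"dy": 0,"dz": 0,"twist": 0},
    {"jaw": -1,"dx": 0,"dy": 0,"dz": 0,"twist": 0},
    {"jaw": -1,"dx": 0,"dy": 0,"dz": 0,"twist": 0},
    {"jaw": -1,"dx": 0,"dy": 0,"dz": 0,"twist": 0},
    {"jaw": -1,"dx": 0,"dy": 0,"dz": 0,"twist": 0},
    {"jaw": -1,"dx": 0,"dy": 0,"dz": 0,"twist": 0},
  ],
  force=25,
)

```text
t: 31.45
eef_pos: [0.4344, -0.2553, 0.1355]
ee_rot: [3.141, -0.0, 0.0]
force: [0.2, -0.5, 1.0]
width: 0.0456
gripper_force: 25.0
```

>>> move_arm(
  increments=[
    {"jaw": -1,"dx": 0,"dy": 0,"dz": -0.01,"twist": 0},
    {"jaw": -1,"dx": 0,"dy": 0,"dz": -0.03,"twist": 0},
    {"jaw": -1,"dx": 0,"dy": 0,"dz": -0.04,"twist": 0},
    {"jaw": -1,"dx": 0,"dy": 0,"dz": -0.04,"twist": 0},
    {"jaw": -1,"dx": 0,"dy": -0.02,"dz": -0.01,"twist": 0},
    {"jaw": -1,"dx": 0.005,"dy": -0.04,"dz": 0,"twist": 0},
    {"jaw": -1,"dx": 0.005,"dy": -0.04,"dz": 0,"twist": 0},
    {"jaw": -1,"dx": 0.005,"dy": -0.04,"dz": 0,"twist": 0},
    {"jaw": -1,"dx": 0.005,"dy": -0.04,"dz": 0,"twist": 0},
    {"jaw": -1,"dx": 0.005,"dy": -0.04,"dz": 0,"twist": 0},
    {"jaw": -1,"dx": 0.005,"dy": -0.04,"dz": 0,"twist": 0},
    {"jaw": -1,"dx": 0.005,"dy": -0.04,"dz": 0,"twist": 0},
  ],
)

```text
t: 32.45
eef_pos: [0.4683, 0.0466, 0.2658]
ee_rot: [-3.141, 0.001, 0.0]
force: [1.4, 0.3, -4.2]
width: 0.0456
gripper_force: 25.0
```

>>> move_arm(
  increments=[
    {"jaw": -1,"dx": 0.005,"dy": -0.04,"dz": 0,"twist": 0},
    {"jaw": -1,"dx": 0.005,"dy": -0.04,"dz": 0,"twist": 0},
    {"jaw": -1,"dx": 0.005,"dy": -0.04,"dz": 0,"twist": 0},
    {"jaw": -1,"dx": 0.005,"dy": -0.04,"dz": 0,"twist": -0.03},
    {"jaw": -1,"dx": 0.005,"dy": -0.04,"dz": 0,"twist": -0.05},
    {"jaw": -1,"dx": 0,"dy": -0.02,"dz": 0,"twist": -0.05},
    {"jaw": -1,"dx": 0,"dy": 0,"dz": 0,"twist": 0},
    {"jaw": -1,"dx": 0,"dy": 0,"dz": 0,"twist": 0},
    {"jaw": -1,"dx": 0,"dy": 0,"dz": 0,"twist": 0},
    {"jaw": -1,"dx": 0,"dy": 0,"dz": 0,"twist": 0},
  ],
)

```text
t: 33.28
eef_pos: [0.4911, 0.2639, 0.2655]
ee_rot: [3.141, 0.001, 0.129]
force: [-0.0, -0.1, -4.4]
width: 0.0456
gripper_force: 25.0
```

Run:
```python
from h import *
p,y=pose();print(delta([.4962,.2648,.143],p,y))
```

```text
t 33.28 p [0.4911 0.2639 0.2655] rpy [3.141e+00 1.000e-03 1.290e-01] w 0.0456 gf 25.0 f [-0.  -0.1 -4.4]
[ 0.0052 -0.0002  0.1225]
```

>>> move_arm(
  increments=[
    {"jaw": -1,"dx": 0.005,"dy": 0,"dz": 0.02,"twist": 0},
    {"jaw": -1,"dx": 0,"dy": 0,"dz": 0.04,"twist": 0},
    {"jaw": -1,"dx": 0,"dy": 0,"dz": 0.03,"twist": 0},
    {"jaw": -1,"dx": 0,"dy": 0,"dz": 0.02,"twist": 0},
    {"jaw": -1,"dx": 0,"dy": 0,"dz": 0.007,"twist": 0},
    {"jaw": -1,"dx": 0,"dy": 0,"dz": 0,"twist": 0},
    {"jaw": -1,"dx": 0,"dy": 0,"dz": 0,"twist": 0},
    {"jaw": -1,"dx": 0,"dy": 0,"dz": 0,"twist": 0},
  ],
)

```text
t: 33.95
eef_pos: [0.4974, 0.266, 0.1504]
ee_rot: [-3.14, -0.003, 0.13]
force: [-0.3, 0.6, -3.5]
width: 0.0456
gripper_force: 25.0
```

>>> move_arm(
  increments=[
    {"jaw": -1,"dx": -0.001,"dy": 0.001,"dz": 0.004,"twist": 0},
    {"jaw": -1,"dx": 0,"dy": 0,"dz": 0.002,"twist": 0},
    {"jaw": -1,"dx": 0,"dy": 0,"dz": 0,"twist": 0},
    {"jaw": -1,"dx": 0,"dy": 0,"dz": 0,"twist": 0},
  ],
)

```text
t: 34.28
eef_pos: [0.4955, 0.2644, 0.1428]
ee_rot: [-3.141, -0.0, 0.13]
force: [-0.2, -1.1, -4.0]
width: 0.0455
gripper_force: 25.0
```

>>> move_arm(
  increments=[
    {"jaw": -1,"dx": 0,"dy": 0,"dz": 0.001,"twist": 0},
    {"jaw": -1,"dx": 0,"dy": 0,"dz": 0,"twist": 0},
  ],
)

```text
t: 34.45
eef_pos: [0.4958, 0.2645, 0.1425]
ee_rot: [-3.141, -0.001, 0.131]
force: [-2.2, -1.1, 4.6]
width: 0.0458
gripper_force: 25.0
```

>>> move_arm(
  increments=[
    {"jaw": 1,"dx": 0,"dy": 0,"dz": 0,"twist": 0},
    {"jaw": 1,"dx": 0,"dy": 0,"dz": 0,"twist": 0},
    {"jaw": 1,"dx": 0,"dy": 0,"dz": 0,"twist": 0},
    {"jaw": 1,"dx": 0,"dy": 0,"dz": -0.02,"twist": 0},
    {"jaw": 1,"dx": 0,"dy": 0,"dz": -0.04,"twist": 0},
    {"jaw": 1,"dx": 0,"dy": 0,"dz": -0.04,"twist": 0},
    {"jaw": 1,"dx": 0,"dy": 0,"dz": -0.02,"twist": 0.13},
    {"jaw": 1,"dx": 0.002,"dy": 0.03,"dz": 0,"twist": 0},
    {"jaw": 1,"dx": 0.002,"dy": 0.04,"dz": 0,"twist": 0},
    {"jaw": 1,"dx": 0.002,"dy": 0.04,"dz": 0,"twist": 0},
    {"jaw": 1,"dx": 0.002,"dy": 0.04,"dz": 0,"twist": 0},
    {"jaw": 1,"dx": 0.002,"dy": 0.04,"dz": 0,"twist": 0},
  ],
)

```text
out of range: a turn must lie within [-0.125, 0.125]
```

>>> move_arm(
  increments=[
    {"jaw": 1,"dx": 0,"dy": 0,"dz": 0,"twist": 0},
    {"jaw": 1,"dx": 0,"dy": 0,"dz": 0,"twist": 0},
    {"jaw": 1,"dx": 0,"dy": 0,"dz": 0,"twist": 0},
    {"jaw": 1,"dx": 0,"dy": 0,"dz": -0.02,"twist": 0},
    {"jaw": 1,"dx": 0,"dy": 0,"dz": -0.04,"twist": 0},
    {"jaw": 1,"dx": 0,"dy": 0,"dz": -0.04,"twist": 0.03},
    {"jaw": 1,"dx": 0,"dy": 0,"dz": -0.02,"twist": 0.1},
    {"jaw": 1,"dx": 0.002,"dy": 0.03,"dz": 0,"twist": 0},
    {"jaw": 1,"dx": 0.002,"dy": 0.04,"dz": 0,"twist": 0},
    {"jaw": 1,"dx": 0.002,"dy": 0.04,"dz": 0,"twist": 0},
    {"jaw": 1,"dx": 0.002,"dy": 0.04,"dz": 0,"twist": 0},
    {"jaw": 1,"dx": 0.002,"dy": 0.04,"dz": 0,"twist": 0},
  ],
)

```text
t: 35.45
eef_pos: [0.5054, 0.0729, 0.2619]
ee_rot: [-3.141, -0.001, 0.001]
force: [0.8, -0.3, -0.1]
width: 0.0873
gripper_force: 0.0
```

>>> move_arm(
  increments=[
    {"jaw": 1,"dx": 0.002,"dy": 0.04,"dz": 0,"twist": 0},
    {"jaw": 1,"dx": 0.002,"dy": 0.04,"dz": 0,"twist": 0},
    {"jaw": 1,"dx": 0.002,"dy": 0.04,"dz": 0,"twist": 0},
    {"jaw": 1,"dx": 0.001,"dy": 0.04,"dz": 0,"twist": 0},
    {"jaw": 1,"dx": 0,"dy": 0.04,"dz": 0,"twist": 0},
    {"jaw": 1,"dx": 0,"dy": 0.04,"dz": 0,"twist": 0},
    {"jaw": 1,"dx": 0,"dy": 0.04,"dz": 0,"twist": 0},
    {"jaw": 1,"dx": 0,"dy": 0.04,"dz": 0,"twist": 0},
    {"jaw": 1,"dx": 0,"dy": 0,"dz": 0,"twist": 0},
    {"jaw": 1,"dx": 0,"dy": 0,"dz": 0,"twist": 0},
    {"jaw": 1,"dx": 0,"dy": 0,"dz": 0,"twist": 0},
  ],
)

```text
t: 36.37
eef_pos: [0.5124, -0.2458, 0.2612]
ee_rot: [-3.141, 0.0, -0.001]
force: [1.1, 0.2, -0.1]
width: 0.0876
gripper_force: 0.0
```

>>> move_arm(
  increments=[
    {"jaw": 1,"dx": 0.001,"dy": 0.004,"dz": 0.03,"twist": 0},
    {"jaw": 1,"dx": 0,"dy": 0,"dz": 0.04,"twist": 0},
    {"jaw": 1,"dx": 0,"dy": 0,"dz": 0.03,"twist": 0},
    {"jaw": 1,"dx": 0,"dy": 0,"dz": 0.02,"twist": 0},
    {"jaw": 1,"dx": 0,"dy": 0,"dz": 0.005,"twist": 0},
    {"jaw": 1,"dx": 0,"dy": 0,"dz": 0,"twist": 0},
    {"jaw": 1,"dx": 0,"dy": 0,"dz": 0,"twist": 0},
  ],
)

```text
t: 36.95
eef_pos: [0.5146, -0.2489, 0.1376]
ee_rot: [3.141, -0.001, 0.002]
force: [-0.1, 0.3, 1.7]
width: 0.088
gripper_force: 0.0
```

>>> move_arm(
  increments=[
    {"jaw": -1,"dx": 0,"dy": 0,"dz": 0,"twist": 0},
    {"jaw": -1,"dx": 0,"dy": 0,"dz": 0,"twist": 0},
    {"jaw": -1,"dx": 0,"dy": 0,"dz": 0,"twist": 0},
    {"jaw": -1,"dx": 0,"dy": 0,"dz": 0,"twist": 0},
    {"jaw": -1,"dx": 0,"dy": 0,"dz": 0,"twist": 0},
    {"jaw": -1,"dx": 0,"dy": 0,"dz": 0,"twist": 0},
    {"jaw": -1,"dx": 0,"dy": 0,"dz": 0,"twist": 0},
    {"jaw": -1,"dx": 0,"dy": 0,"dz": 0,"twist": 0},
    {"jaw": -1,"dx": 0,"dy": 0,"dz": 0,"twist": 0},
    {"jaw": -1,"dx": 0,"dy": 0,"dz": 0,"twist": 0},
  ],
  force=20,
)

```text
t: 37.78
eef_pos: [0.5136, -0.2497, 0.1365]
ee_rot: [3.142, 0.0, 0.0]
force: [-1.2, 0.1, 1.2]
width: 0.0421
gripper_force: 19.9
```

>>> move_arm(
  increments=[
    {"jaw": -1,"dx": 0,"dy": 0,"dz": -0.01,"twist": 0},
    {"jaw": -1,"dx": 0,"dy": 0,"dz": -0.03,"twist": 0},
    {"jaw": -1,"dx": 0,"dy": 0,"dz": -0.04,"twist": 0},
    {"jaw": -1,"dx": 0,"dy": 0,"dz": -0.04,"twist": 0},
    {"jaw": -1,"dx": 0,"dy": -0.02,"dz": -0.03,"twist": 0},
    {"jaw": -1,"dx": 0.005,"dy": -0.04,"dz": 0,"twist": 0},
    {"jaw": -1,"dx": 0.005,"dy": -0.04,"dz": 0,"twist": 0},
    {"jaw": -1,"dx": 0.005,"dy": -0.04,"dz": 0,"twist": 0},
    {"jaw": -1,"dx": 0.005,"dy": -0.04,"dz": 0,"twist": 0},
    {"jaw": -1,"dx": 0.005,"dy": -0.04,"dz": 0,"twist": 0},
    {"jaw": -1,"dx": 0.005,"dy": -0.04,"dz": 0,"twist": 0},
    {"jaw": -1,"dx": 0.005,"dy": -0.04,"dz": 0,"twist": 0},
  ],
)

```text
t: 38.78
eef_pos: [0.5481, 0.0523, 0.2872]
ee_rot: [-3.141, -0.0, 0.0]
force: [0.7, -0.9, -1.8]
width: 0.0418
gripper_force: 19.9
```

>>> move_arm(
  increments=[
    {"jaw": -1,"dx": 0,"dy": -0.04,"dz": 0,"twist": 0},
    {"jaw": -1,"dx": 0,"dy": -0.04,"dz": 0,"twist": 0},
    {"jaw": -1,"dx": 0,"dy": -0.04,"dz": 0,"twist": 0},
    {"jaw": -1,"dx": 0,"dy": -0.04,"dz": 0,"twist": 0},
    {"jaw": -1,"dx": 0,"dy": -0.04,"dz": 0,"twist": 0},
    {"jaw": -1,"dx": 0,"dy": -0.04,"dz": 0,"twist": 0},
    {"jaw": -1,"dx": 0,"dy": -0.036,"dz": 0,"twist": -0.05},
    {"jaw": -1,"dx": 0,"dy": -0.01,"dz": 0,"twist": -0.08},
    {"jaw": -1,"dx": 0,"dy": 0,"dz": 0,"twist": 0},
    {"jaw": -1,"dx": 0,"dy": 0,"dz": 0,"twist": 0},
    {"jaw": -1,"dx": 0,"dy": 0,"dz": 0,"twist": 0},
    {"jaw": -1,"dx": 0,"dy": 0,"dz": 0,"twist": 0},
  ],
)

```text
t: 39.78
eef_pos: [0.548, 0.3352, 0.2868]
ee_rot: [3.142, 0.0, 0.128]
force: [1.4, -0.4, -1.8]
width: 0.0419
gripper_force: 19.9
```

Run:
```python
from h import *
p,y=pose();print(delta([.5482,.3365,.143],p,y))
```

```text
t 39.78 p [0.548  0.3352 0.2868] rpy [3.142 0.    0.128] w 0.0419 gf 19.9 f [ 1.4 -0.4 -1.8]
[ 0.0004 -0.0013  0.1438]
```

>>> move_arm(
  increments=[
    {"jaw": -1,"dx": 0,"dy": -0.001,"dz": 0.03,"twist": 0},
    {"jaw": -1,"dx": 0,"dy": 0,"dz": 0.04,"twist": 0},
    {"jaw": -1,"dx": 0,"dy": 0,"dz": 0.04,"twist": 0},
    {"jaw": -1,"dx": 0,"dy": 0,"dz": 0.02,"twist": 0},
    {"jaw": -1,"dx": 0,"dy": 0,"dz": 0.006,"twist": 0},
    {"jaw": -1,"dx": 0,"dy": 0,"dz": 0,"twist": 0},
    {"jaw": -1,"dx": 0,"dy": 0,"dz": 0,"twist": 0},
    {"jaw": -1,"dx": 0,"dy": 0,"dz": 0,"twist": 0},
  ],
)

```text
t: 40.45
eef_pos: [0.549, 0.3379, 0.1529]
ee_rot: [-3.14, -0.003, 0.13]
force: [1.0, 0.6, -0.8]
width: 0.0427
gripper_force: 19.9
```

>>> move_arm(
  increments=[
    {"jaw": -1,"dx": 0,"dy": 0.001,"dz": 0.004,"twist": 0},
    {"jaw": -1,"dx": 0,"dy": 0,"dz": 0.003,"twist": 0},
    {"jaw": -1,"dx": 0,"dy": 0,"dz": 0,"twist": 0},
    {"jaw": -1,"dx": 0,"dy": 0,"dz": 0,"twist": 0},
  ],
)

```text
t: 40.78
eef_pos: [0.548, 0.3364, 0.1437]
ee_rot: [-3.141, -0.0, 0.13]
force: [0.4, -0.4, -2.8]
width: 0.0421
gripper_force: 19.9
```

>>> move_arm(
  increments=[
    {"jaw": -1,"dx": 0,"dy": 0,"dz": 0.001,"twist": 0},
    {"jaw": -1,"dx": 0,"dy": 0,"dz": 0,"twist": 0},
  ],
)

```text
t: 40.95
eef_pos: [0.5483, 0.3366, 0.1435]
ee_rot: [-3.141, -0.001, 0.131]
force: [-2.2, -0.5, 4.2]
width: 0.0419
gripper_force: 19.9
```

>>> move_arm(
  increments=[
    {"jaw": 1,"dx": 0,"dy": 0,"dz": 0,"twist": 0},
    {"jaw": 1,"dx": 0,"dy": 0,"dz": 0,"twist": 0},
    {"jaw": 1,"dx": 0,"dy": 0,"dz": 0,"twist": 0},
    {"jaw": 1,"dx": 0,"dy": 0,"dz": -0.02,"twist": 0},
    {"jaw": 1,"dx": 0,"dy": 0,"dz": -0.04,"twist": 0},
    {"jaw": 1,"dx": 0,"dy": 0,"dz": -0.04,"twist": 0.03},
    {"jaw": 1,"dx": 0,"dy": 0,"dz": -0.02,"twist": 0.1},
    {"jaw": 1,"dx": 0.004,"dy": 0.03,"dz": 0,"twist": 0},
    {"jaw": 1,"dx": 0.004,"dy": 0.04,"dz": 0,"twist": 0},
    {"jaw": 1,"dx": 0.004,"dy": 0.04,"dz": 0,"twist": 0},
    {"jaw": 1,"dx": 0.004,"dy": 0.04,"dz": 0,"twist": 0},
    {"jaw": 1,"dx": 0.004,"dy": 0.04,"dz": 0,"twist": 0},
  ],
)

```text
t: 41.95
eef_pos: [0.5678, 0.1448, 0.2626]
ee_rot: [-3.141, -0.0, 0.001]
force: [0.4, -0.0, 0.3]
width: 0.0878
gripper_force: 0.0
```

>>> move_arm(
  increments=[
    {"jaw": 1,"dx": 0.004,"dy": 0.04,"dz": 0,"twist": 0},
    {"jaw": 1,"dx": 0.004,"dy": 0.04,"dz": 0,"twist": 0},
    {"jaw": 1,"dx": 0.004,"dy": 0.04,"dz": 0,"twist": 0},
    {"jaw": 1,"dx": 0.004,"dy": 0.04,"dz": 0,"twist": 0},
    {"jaw": 1,"dx": 0.004,"dy": 0.04,"dz": 0,"twist": 0},
    {"jaw": 1,"dx": 0.005,"dy": 0.04,"dz": 0,"twist": 0},
    {"jaw": 1,"dx": 0,"dy": 0.04,"dz": 0,"twist": 0},
    {"jaw": 1,"dx": 0,"dy": 0.04,"dz": 0,"twist": 0},
    {"jaw": 1,"dx": 0,"dy": 0.04,"dz": 0,"twist": 0},
    {"jaw": 1,"dx": 0,"dy": 0.036,"dz": 0,"twist": 0},
    {"jaw": 1,"dx": 0,"dy": 0,"dz": 0,"twist": 0},
    {"jaw": 1,"dx": 0,"dy": 0,"dz": 0,"twist": 0},
  ],
)

```text
t: 42.95
eef_pos: [0.5926, -0.2517, 0.2617]
ee_rot: [-3.141, 0.001, -0.003]
force: [0.1, 0.4, 0.6]
width: 0.0878
gripper_force: 0.0
```

Run:
```python
from h import *
p,y=pose();print(delta([.593,-.250,.1363],p,y))
```

```text
t 42.95 p [ 0.5926 -0.2517  0.2617] rpy [-3.141e+00  1.000e-03 -3.000e-03] w 0.0878 gf 0.0 f [0.1 0.4 0.6]
[ 0.0004 -0.0017  0.1254]
```

>>> move_arm(
  increments=[
    {"jaw": 1,"dx": 0,"dy": -0.001,"dz": 0.03,"twist": 0},
    {"jaw": 1,"dx": 0,"dy": 0,"dz": 0.04,"twist": 0},
    {"jaw": 1,"dx": 0,"dy": 0,"dz": 0.03,"twist": 0},
    {"jaw": 1,"dx": 0,"dy": 0,"dz": 0.02,"twist": 0},
    {"jaw": 1,"dx": 0,"dy": 0,"dz": 0.005,"twist": 0},
    {"jaw": 1,"dx": 0,"dy": 0,"dz": 0,"twist": 0},
    {"jaw": 1,"dx": 0,"dy": 0,"dz": 0,"twist": 0},
  ],
)

```text
t: 43.53
eef_pos: [0.594, -0.2481, 0.1386]
ee_rot: [3.141, -0.001, 0.002]
force: [0.8, -0.6, -0.5]
width: 0.088
gripper_force: 0.0
```

>>> move_arm(
  increments=[
    {"jaw": -1,"dx": 0,"dy": 0,"dz": 0,"twist": 0},
    {"jaw": -1,"dx": 0,"dy": 0,"dz": 0,"twist": 0},
    {"jaw": -1,"dx": 0,"dy": 0,"dz": 0,"twist": 0},
    {"jaw": -1,"dx": 0,"dy": 0,"dz": 0,"twist": 0},
    {"jaw": -1,"dx": 0,"dy": 0,"dz": 0,"twist": 0},
    {"jaw": -1,"dx": 0,"dy": 0,"dz": 0,"twist": 0},
    {"jaw": -1,"dx": 0,"dy": 0,"dz": 0,"twist": 0},
    {"jaw": -1,"dx": 0,"dy": 0,"dz": 0,"twist": 0},
  ],
  force=20,
)

```text
t: 44.2
eef_pos: [0.5934, -0.2488, 0.138]
ee_rot: [3.141, -0.001, 0.0]
force: [-0.2, -0.8, 3.6]
width: 0.0559
gripper_force: 19.9
```

>>> move_arm(
  increments=[
    {"jaw": -1,"dx": 0,"dy": 0,"dz": -0.01,"twist": 0},
    {"jaw": -1,"dx": 0,"dy": 0,"dz": -0.03,"twist": 0},
    {"jaw": -1,"dx": 0,"dy": 0,"dz": -0.04,"twist": 0},
    {"jaw": -1,"dx": 0,"dy": 0,"dz": -0.04,"twist": 0},
    {"jaw": -1,"dx": 0,"dy": -0.02,"dz": -0.03,"twist": 0},
    {"jaw": -1,"dx": -0.004,"dy": -0.04,"dz": 0,"twist": 0},
    {"jaw": -1,"dx": -0.004,"dy": -0.04,"dz": 0,"twist": 0},
    {"jaw": -1,"dx": -0.004,"dy": -0.04,"dz": 0,"twist": 0},
    {"jaw": -1,"dx": -0.004,"dy": -0.04,"dz": 0,"twist": 0},
    {"jaw": -1,"dx": -0.004,"dy": -0.04,"dz": 0,"twist": 0},
    {"jaw": -1,"dx": -0.004,"dy": -0.04,"dz": 0,"twist": 0},
    {"jaw": -1,"dx": -0.004,"dy": -0.04,"dz": 0,"twist": 0},
  ],
)

```text
t: 45.2
eef_pos: [0.564, 0.0532, 0.2877]
ee_rot: [-3.141, 0.001, 0.0]
force: [0.6, 0.5, -1.6]
width: 0.0563
gripper_force: 19.9
```

>>> move_arm(
  increments=[
    {"jaw": -1,"dx": 0,"dy": -0.04,"dz": 0,"twist": 0},
    {"jaw": -1,"dx": 0,"dy": -0.04,"dz": 0,"twist": 0},
    {"jaw": -1,"dx": 0,"dy": -0.04,"dz": 0,"twist": 0},
    {"jaw": -1,"dx": 0,"dy": -0.03,"dz": 0,"twist": -0.05},
    {"jaw": -1,"dx": 0,"dy": -0.01,"dz": 0,"twist": -0.08},
    {"jaw": -1,"dx": 0,"dy": 0,"dz": 0,"twist": 0},
    {"jaw": -1,"dx": 0,"dy": 0,"dz": 0,"twist": 0},
    {"jaw": -1,"dx": 0,"dy": 0,"dz": 0,"twist": 0},
    {"jaw": -1,"dx": 0,"dy": 0,"dz": 0,"twist": 0},
  ],
)

```text
t: 45.95
eef_pos: [0.5644, 0.2103, 0.2875]
ee_rot: [3.141, 0.0, 0.128]
force: [-1.2, -0.7, -1.3]
width: 0.056
gripper_force: 19.9
```

Run:
```python
from h import *
p,y=pose();print(delta([.564,.2118,.145],p,y))
```

```text
t 45.95 p [0.5644 0.2103 0.2875] rpy [3.141 0.    0.128] w 0.056 gf 19.9 f [-1.2 -0.7 -1.3]
[-0.0002 -0.0015  0.1425]
```

>>> move_arm(
  increments=[
    {"jaw": -1,"dx": 0,"dy": -0.0005,"dz": 0.03,"twist": 0},
    {"jaw": -1,"dx": 0,"dy": 0,"dz": 0.04,"twist": 0},
    {"jaw": -1,"dx": 0,"dy": 0,"dz": 0.04,"twist": 0},
    {"jaw": -1,"dx": 0,"dy": 0,"dz": 0.02,"twist": 0},
    {"jaw": -1,"dx": 0,"dy": 0,"dz": 0.006,"twist": 0},
    {"jaw": -1,"dx": 0,"dy": 0,"dz": 0,"twist": 0},
    {"jaw": -1,"dx": 0,"dy": 0,"dz": 0,"twist": 0},
    {"jaw": -1,"dx": 0,"dy": 0,"dz": 0,"twist": 0},
    {"jaw": -1,"dx": 0,"dy": 0,"dz": 0,"twist": 0},
  ],
)

```text
t: 46.7
eef_pos: [0.5654, 0.2123, 0.1536]
ee_rot: [-3.14, -0.003, 0.13]
force: [-0.3, 0.1, -1.5]
width: 0.0562
gripper_force: 19.9
```

>>> move_arm(
  increments=[
    {"jaw": -1,"dx": -0.001,"dy": 0,"dz": 0.004,"twist": 0},
    {"jaw": -1,"dx": 0,"dy": 0,"dz": 0.002,"twist": 0},
    {"jaw": -1,"dx": 0,"dy": 0,"dz": 0,"twist": 0},
    {"jaw": -1,"dx": 0,"dy": 0,"dz": 0,"twist": 0},
  ],
)

```text
t: 47.03
eef_pos: [0.5633, 0.2117, 0.1455]
ee_rot: [3.142, 0.0, 0.13]
force: [-0.2, 0.9, -0.3]
width: 0.0565
gripper_force: 19.9
```

>>> move_arm(
  increments=[
    {"jaw": -1,"dx": 0,"dy": 0,"dz": 0.001,"twist": 0},
    {"jaw": -1,"dx": 0,"dy": 0,"dz": 0,"twist": 0},
  ],
)

```text
t: 47.2
eef_pos: [0.5637, 0.2118, 0.1449]
ee_rot: [3.141, -0.001, 0.131]
force: [-0.2, -1.5, 2.7]
width: 0.056
gripper_force: 19.9
```

Contact. I'll release, rise, and check from the viewing pose.

>>> move_arm(
  increments=[
    {"jaw": 1,"dx": 0,"dy": 0,"dz": 0,"twist": 0},
    {"jaw": 1,"dx": 0,"dy": 0,"dz": 0,"twist": 0},
    {"jaw": 1,"dx": 0,"dy": 0,"dz": 0,"twist": 0},
    {"jaw": 1,"dx": 0,"dy": 0,"dz": -0.02,"twist": 0},
    {"jaw": 1,"dx": 0,"dy": 0,"dz": -0.04,"twist": 0},
    {"jaw": 1,"dx": 0,"dy": 0,"dz": -0.04,"twist": 0},
    {"jaw": 1,"dx": 0,"dy": 0,"dz": -0.04,"twist": 0},
    {"jaw": 1,"dx": 0,"dy": 0,"dz": -0.04,"twist": 0},
    {"jaw": 1,"dx": -0.03,"dy": -0.02,"dz": -0.02,"twist": 0},
    {"jaw": 1,"dx": -0.03,"dy": -0.025,"dz": -0.01,"twist": 0},
    {"jaw": 1,"dx": -0.02,"dy": -0.02,"dz": -0.02,"twist": 0},
    {"jaw": 1,"dx": 0,"dy": 0,"dz": 0,"twist": 0},
  ],
)

```text
t: 48.2
eef_pos: [0.4738, 0.2681, 0.3792]
ee_rot: [-3.137, -0.006, 0.133]
force: [0.6, -0.1, 0.6]
width: 0.0877
gripper_force: 0.0
```

>>> move_arm(
  increments=[
    {"jaw": 1,"dx": 0,"dy": 0,"dz": 0,"twist": 0},
    {"jaw": 1,"dx": 0,"dy": 0,"dz": 0,"twist": 0},
    {"jaw": 1,"dx": 0,"dy": 0,"dz": 0,"twist": 0},
  ],
)

```text
t: 48.45
eef_pos: [0.4759, 0.2654, 0.3735]
ee_rot: [3.141, 0.001, 0.13]
force: [0.4, 0.1, 0.4]
width: 0.0874
gripper_force: 0.0
```

Run:
```python
from h import *
pose()
a=arm.grab_frame("wrist");g=cv2.GaussianBlur(cv2.cvtColor(a,cv2.COLOR_BGR2GRAY),(3,3),0)
for n,P,r,z in [("ob",(.5635,.2118),(15,23),.131),("sq",(.5482,.3365),(15,23),.131),("can",(.4962,.2648),(24,36),.126)]:
    u=w2pix("wrist",[*P,z]);x,y0=(u-35).clip(0).astype(int)
    c=cv2.resize(g[y0:y0+70,x:x+70],None,fx=4,fy=4,interpolation=cv2.INTER_CUBIC)
    h=cv2.HoughCircles(c,cv2.HOUGH_GRADIENT,1,600,param1=120,param2=10,minRadius=4*r[0],maxRadius=4*r[1])
    cv2.drawMarker(a,tuple(np.round(u).astype(int)),(0,0,255),0,8)
    if h is not None: h=h[0,0]/4;v=h[:2]+[x,y0];print(n,P,h[2],pix2w("wrist",v,z).round(4))
s=arm.grab_frame("scene")[100:420,160:500]
cv2.imwrite("pics/w6.png",np.hstack([a[:340,150:500],np.pad(s,((0,20),(0,0),(0,0)))]))
```

```text
t 48.45 p [0.4759 0.2654 0.3735] rpy [3.141e+00 1.000e-03 1.300e-01] w 0.0874 gf 0.0 f [0.4 0.1 0.4]
ob (0.5635, 0.2118) 19.675 [0.5647 0.2111 0.131 ]
sq (0.5482, 0.3365) 20.425 [0.5481 0.336  0.131 ]
can (0.4962, 0.2648) 30.0 [0.4956 0.2639 0.126 ]
```

View pics/w6.png

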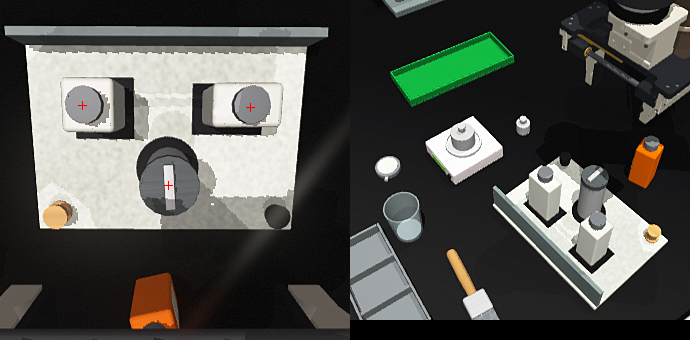

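The left half shows each cap on its mat-centre marker at (83,105), (250,107) and (168,185), within about 1.5 mm. The right half shows the weight in the dish, the tray empty, everything upright and the arm clear. I'm handing the job in.

```bash
python3 -c "
from station import arm
print(arm.job_done())"
```

```text
the job is handed in; nothing more can be done
None
```

The job is handed in at about 49 s: the big weight sits in the dish, all three containers are back upright and within about 1.5 mm of their mat centres, nothing tipped and the small weight was not touched; no verdict came back.

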